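# Empty the heel mould by turning its plate over under the press platen

### The arm

A 7-joint arm with a two-finger parallel gripper is mounted at the origin on a cart in front of the work surface, level with it; the furniture and walls round the work are solid. World frame = base frame: x ahead of the robot, y to its left, z up, the work surface at z = 0. Lengths are in m, angles in rad, forces in N, time in s.
With the tool pointing down it reaches from about 0.425 to 0.875 m from the base axis. Payload 8.4 kg.
Tool frame: the origin (TCP) lies at the very end of the fingers, on their centre line; the grasp point (between the pads) lies 19 mm behind it; x points along the fingers, y is the direction in which the jaws open and shut, and the axes are right-handed (so a half turn about x gives the same grasp; the last joint's range is limited). The gripper opens to 87 mm and grips with 3 to 60 N. Pads are 19 mm wide; open, the fingers measure 117 mm over their backs; the gripper's body (75 mm by 190 mm) begins 51 mm behind the grasp point.
Start: joints at [-1.404, 0.333, 0.04, 1.465, -0.013, 1.343, -0.059], TCP at [0.171, 0.627, 0.223] pointing down, gripper open.
Joint ranges: [-2.58, 2.58], [-0.38, 2.09], [-1.3, 1.39], [0.25, 2.4], [-1.5, 4.64], [0.08, 2.09], [-2.65, 2.65]. Speed limits (rad/s): [2.22, 2.22, 2.79, 2.79, 3.14, 3.14, 3.14].

### API

Orientations are given as a rotation vector (axis times angle).
In Python, from plant import sense, cams, job gives the robot as it stands.
- The arm moves only by the tool apply_moves, never from a script. Its argument "steps" is a list of rows, each a list of 2 entries, a list of its own where there are three numbers: the shift along the tool's x, y, z in cm, then the turn about the tool's x in rad. A call has exactly 5 rows; each row shifts and turns the pose as measured when the row begins, along the tool's axes as they then stand; what a row does not reach is not made up. A row lasts 1/8 s, in which the tool goes at most 62.5 mm and 10.7 degrees, less where a joint would pass 70% of its speed; a pose out of reach is approached as far as the arm can. A call is refused whole if a number of a shift passes 6.25 or a number of a turn 0.188, either way. A call with a gripper value outside its range is refused whole. "jaw" is the opening, from 0 (shut) to 1 (fully open), set as the call begins (left out, the last holds). The fingers move at their own pace and stop on an object; the grip force is fixed at half the most. Time passes only in rows, so rows that do not move let the fingers close, or fill a call up. It gives the time, the measured TCP pose, the force and the opening at its end, in the units of the state.
- sense(): the state, without advancing time (a new reading comes with each control period).
- cams.snapshot(name): name is "side" or "top"; returns the picture (420x560x3 uint8, blue, green, red); there is no depth.
- cams.camera_model(name): a dict with "vfov" (degrees; the focal length in pixels is half the picture's height over the tangent of half this angle, whatever the lens; pixels are square), "cx", "cy" (the principal point, pixels), "k1" (the pictures are not rectified: a ray, as slopes to the right and down, at radius r is drawn at 1 + k1 r^2 times it, then the intrinsics apply), "xyz" and "rotation" of the camera in the world. Camera axes: x right, y down, z forward; pixel columns grow to the right and rows downward; lengths in m; the calibration is good to about 2 mm. A picture is of the moment at which its call begins. camera_model takes no time and is no camera call.
- job.close_job(): hands the job in, once; it reports no verdict.
The state is a dict: "clock": time; "joint_positions": joint angles; "dq": joint speeds; "effort": joint torques, N m; "tool_pos": TCP position; "ee_rot": TCP orientation; "force": force on the tool from outside, world axes, zero at the start; "moment": the same for the moment, N m; "width": finger opening in m.
Only numpy, scipy, OpenCV 4.12 (cv2) and the standard library are available. Lean on these libraries where they do the work, as an engineer would, in place of code of your own. Each camera call takes 0.05 s, during which the arm holds its last target. There are 200 camera calls.

### The job

The rubber heels in the bench press have set. Turn the mould plate right over under the press's platen with its hand crank so that the heels drop into the catch tray, and turn it back with the cavities up; pull the tray out to its stop, lay all the heels flat, side by side, on the slatted wooden board to cool, and push the empty tray fully home again. Leave the other things on the bench where they are.

Things in the scene. Friction and masses are not known exactly. Their poses are not given: they have to be found in the camera images.
- press: Grey bench moulding press, fixed, standing right of the middle, yawed up to 0.12 rad. Origin: on the bench top below the middle of the mould plate; x points to its back (away from the robot), y to its left, z up. Bed 416 mm wide; bearing cheeks: outer faces at y = +-208 mm, 100 mm high. A frame 246 mm high stands behind (x 80 to 140 mm), its 130 mm wide beam reaching forward over the platen to x = -26.
- platen_mid (a point): Middle of the underside of the press's fixed upper platen, 125 mm above the bench: platen x -42 to +42, y -185 to +185 mm, top 155 mm above the bench. The mould plate turns below it about an axis along the press's y at x = 0, 74 mm above the bench, and clears it by 8 mm.
- mould_plate (a joint): Turn of the steel mould plate (84 x 380 x 20 mm) in rad; four heel cavities 10 mm deep in one face, 88 mm apart along y. 0 = cavities up (start), pi = right over, cavities down; solid stops at both. Growing values swing the crank from the back over the top to the front; just past pi/2 the heels tumble out towards the front. Friction holds it wherever left; about 4 N at the handle turns it.
- crank_grip (a point): Middle of the black crank handle left of the press: a freely turning round sleeve 16 mm thick, 58 mm long, along the press's y, its middle at y = 266 mm in the press's frame (crank arm at y 220 to 232 mm). It moves on a circle of 50 mm radius: at plate angle a it is at x = 50 cos a, z = 74 + 50 sin a mm.
- catch_tray (a joint): Travel of the sheet-steel catch tray beneath the mould plate, in m: 0 = fully home (it may start up to 12 mm out), 0.120 = pulled out to the front (press's -x) to its stop. Slides freely with about 1.5 N of friction.
- tray_pull (a point): On the tray's pull lug, 48 mm above the bench: an upright plate 8 mm thick (x), 70 mm wide (y), on the middle of the tray's front wall, top 59 mm above the bench, free from 30 mm up. Tray home: 114 mm in front of the press's origin.
- tray_floor (a point): Middle of the tray's floor (top face, 10 mm above the bench); axes as the press's. Inside the tray measures 160 mm (x, from -80 to +80) by 380 mm (y); front and back walls 19 mm high, side walls 10 mm. It moves with the tray.
- board_top (a point): Middle of the top of the loose wooden cooling board (280 mm in its x, 150 mm in its y, 18 mm high, five slats along x) lying flat to the left of the press; 0.8 kg. It may be turned by up to 0.25 rad and may get knocked.
- heel_1_mid (a point): Centre, half-way up, of a moulded black rubber heel, about 70 g, D-shaped, 64 (x) by 60 (y) by 18 mm (z): flat edge at x = -32, straight parallel sides y = +-30 from x = -32 to -2, round end at x = +32. At the start it lies z up in a cavity, flat edge to the front; it falls z down into the tray. 2 to 4 heels are there, the rest absent (None).
- heel_2_mid (a point): Centre, half-way up, of a moulded black rubber heel, about 70 g, D-shaped, 64 (x) by 60 (y) by 18 mm (z): flat edge at x = -32, straight parallel sides y = +-30 from x = -32 to -2, round end at x = +32. At the start it lies z up in a cavity, flat edge to the front; it falls z down into the tray. 2 to 4 heels are there, the rest absent (None).
- heel_3_mid (a point): Centre, half-way up, of a moulded black rubber heel, about 70 g, D-shaped, 64 (x) by 60 (y) by 18 mm (z): flat edge at x = -32, straight parallel sides y = +-30 from x = -32 to -2, round end at x = +32. At the start it lies z up in a cavity, flat edge to the front; it falls z down into the tray. 2 to 4 heels are there, the rest absent (None).
- heel_4_mid (a point): Centre, half-way up, of a moulded black rubber heel, about 70 g, D-shaped, 64 (x) by 60 (y) by 18 mm (z): flat edge at x = -32, straight parallel sides y = +-30 from x = -32 to -2, round end at x = +32. At the start it lies z up in a cavity, flat edge to the front; it falls z down into the tray. 2 to 4 heels are there, the rest absent (None).
- release_spray: Bystander: upright spray can, 55 mm across, 184 mm high, right of the press.
- old_heel: Bystander: another black heel block, 16 mm thick, lying on the bench to the right of the press; it stays there.
Things that resemble listed ones, but are neither listed nor needed, are in the scene too. What is shaped like the part that bears heel_3_mid but purple is not meant.

How it is judged:
On the way, in this order (a step that is already met when the one before it is completed fails the run):
1. the mould plate is turned right over (cavities down) and every heel lies in the catch tray (value of joint mould_plate above 3 rad and x of heel_1_mid in the frame of tray_floor between -0.08 and 0.08 m and y of heel_1_mid in the frame of tray_floor between -0.19 and 0.19 m and z of heel_1_mid in the frame of tray_floor between 0 and 0.035 m and x of heel_2_mid in the frame of tray_floor between -0.08 and 0.08 m and y of heel_2_mid in the frame of tray_floor between -0.19 and 0.19 m and z of heel_2_mid in the frame of tray_floor between 0 and 0.035 m and x of heel_3_mid in the frame of tray_floor between -0.08 and 0.08 m and y of heel_3_mid in the frame of tray_floor between -0.19 and 0.19 m and z of heel_3_mid in the frame of tray_floor between 0 and 0.035 m and x of heel_4_mid in the frame of tray_floor between -0.08 and 0.08 m and y of heel_4_mid in the frame of tray_floor between -0.19 and 0.19 m and z of heel_4_mid in the frame of tray_floor between 0 and 0.035 m), for 0.2 s.
2. the catch tray is pulled out to its stop (value of joint catch_tray above 0.114 m), for 0.2 s.
At the end, for the whole second after the job is handed in: Every heel from the mould lies flat (within 0.1 rad, either face up) and unstacked on the cooling board, its centre 15 mm inside the long edges and 10 mm inside the short ones; mould plate back with cavities up (within 0.1 rad); catch tray home (within 5 mm) (x of heel_1_mid in the frame of board_top between -0.13 and 0.13 m and y of heel_1_mid in the frame of board_top between -0.06 and 0.06 m and z of heel_1_mid in the frame of board_top between 0.005 and 0.013 m and (angle between heel_1_mid's own z axis and vertical below 0.1 rad or angle between heel_1_mid's own z axis and vertical above 3.04 rad) and x of heel_2_mid in the frame of board_top between -0.13 and 0.13 m and y of heel_2_mid in the frame of board_top between -0.06 and 0.06 m and z of heel_2_mid in the frame of board_top between 0.005 and 0.013 m and (angle between heel_2_mid's own z axis and vertical below 0.1 rad or angle between heel_2_mid's own z axis and vertical above 3.04 rad) and x of heel_3_mid in the frame of board_top between -0.13 and 0.13 m and y of heel_3_mid in the frame of board_top between -0.06 and 0.06 m and z of heel_3_mid in the frame of board_top between 0.005 and 0.013 m and (angle between heel_3_mid's own z axis and vertical below 0.1 rad or angle between heel_3_mid's own z axis and vertical above 3.04 rad) and x of heel_4_mid in the frame of board_top between -0.13 and 0.13 m and y of heel_4_mid in the frame of board_top between -0.06 and 0.06 m and z of heel_4_mid in the frame of board_top between 0.005 and 0.013 m and (angle between heel_4_mid's own z axis and vertical below 0.1 rad or angle between heel_4_mid's own z axis and vertical above 3.04 rad) and value of joint mould_plate below 0.1 rad and value of joint catch_tray below 0.005 m); the robot touches nothing.
It fails at once if the spray can is moved more than 3 cm (distance of release_spray from where it was at the start of the episode above 0.03 m).
It fails at once if the old heel block is moved more than 3 cm (distance of old_heel from where it was at the start of the episode above 0.03 m).
Of heel_1, heel_2, heel_3, heel_4 only 2 to 4 are there at a start; the rules pass over those that are not, and their reading is None.
At some moment in a run one of cooling_board may be knocked a few centimetres aside while the robot is not near it.
Once in a run the grip may slacken for a moment while it holds something.
It also fails if it takes over 210 s, if anything falls off the work surface, if the arm or the gripper's body presses on something with over 40 N, if the wrist force passes 120 N, or if a joint passes its speed limit or range.

## Working session

There is one attempt and no reset: what is moved stays moved. The work goes in short steps, Python scripts to look and compute and a tool call to move; the robot and the scene stay as the last step left them, time stands still between calls to the robot, and variables do not carry over. Pictures are saved under pics/ and viewed, about 12 in all and at most 16, crops included, and the job is handed in when it is done.

Besides the shell and the picture viewer there is one more tool, called after "Call:" as a command line: name --argument value ..., lists and objects as JSON in quotes. apply_moves: Moves the arm, as the interface text tells. Its arguments: {"type":"object","properties":{"steps":{"type":"array","items":{"type":"array"}},"jaw":{"type":"number"}},"required":["steps"]}

```bash
ls; mkdir -p pics
python3 - <<'E'
from plant import sense,cams,job
import cv2,numpy as np
print(sense())
for n in ("side","top"):
    print(n,cams.camera_model(n)); cv2.imwrite(f"pics/{n}0.png",cams.snapshot(n))
E
```

```text
pics
{'clock': 0.0, 'joint_positions': array([-1.40418193,  0.33390425,  0.03988378,  1.46627994, -0.01340422,
        1.34331307, -0.05852867]), 'dq': array([ 0.00038366,  0.00061855,  0.00017438, -0.00079104,  0.00107116,
        0.00122378,  0.001656  ]), 'effort': array([ 6.96342295e-05, -6.56375170e+01,  1.33550193e+00, -4.03813541e+01,
       -5.96117671e-02,  4.47356841e-02,  1.77728543e-04]), 'tool_pos': array([0.17065966, 0.62669954, 0.22165948]), 'ee_rot': array([ 0.20741914,  1.56080902, -0.20999358]), 'force': array([-0.16927398,  0.62217153,  0.24586548]), 'moment': array([-0.0672507 ,  0.01808543,  0.02563719]), 'width': 0.08731551296701869}
side {'vfov': 52.52739238255034, 'cx': 275.95107800070065, 'cy': 209.2496319921954, 'k1': 0.01950537201498986, 'xyz': array([ 0.18321834, -1.1244385 ,  0.55322348]), 'rotation': array([-1.95684563,  0.33061522, -0.22854077])}
top {'vfov': 43.759938069671506, 'cx': 276.7222023465032, 'cy': 209.22176171033303, 'k1': 0.015414765894912303, 'xyz': array([ 0.15207486, -0.17225954,  1.35610616]), 'rotation': array([-2.1081182 ,  1.97556951, -0.31691616])}
```

View pics/top0.png

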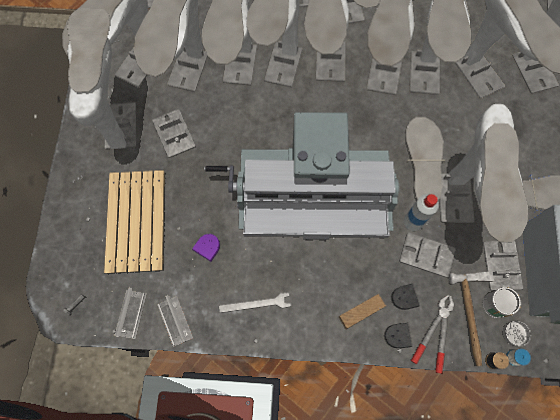

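View pics/side0.png

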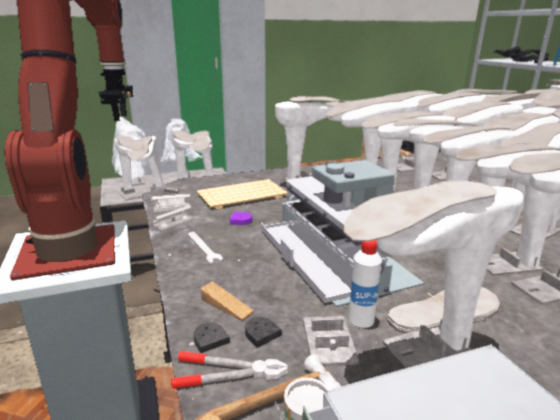

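```bash
cat > h.py <<'E'
import numpy as np,cv2
from scipy.spatial.transform import Rotation as R
from plant import sense,cams,job
M={n:cams.camera_model(n) for n in("side","top")}
def K(m):
    f=210/np.tan(np.radians(m["vfov"])/2); return np.array([[f,0,m["cx"]],[0,f,m["cy"]],[0,0,1]])
def proj(n,P):
    m=M[n]; r=R.from_rotvec(m["rotation"]).inv(); P=np.atleast_2d(P).astype(float)
    return cv2.projectPoints(P,r.as_rotvec(),-r.apply(m["xyz"]),K(m),np.array([m["k1"],0,0,0]))[0][:,0]
def ray(n,uv):
    m=M[n]; p=cv2.undistortPoints(np.array(uv,float).reshape(-1,1,2),K(m),np.array([m["k1"],0,0,0]))[:,0]
    d=R.from_rotvec(m["rotation"]).apply(np.c_[p,np.ones(len(p))]); return m["xyz"],d
def at(n,uv,z):
    o,d=ray(n,uv); return o+d*((z-o[2])/d[:,2])[:,None]
def tri(a,b):
    o1,d1=ray("top",a);o2,d2=ray("side",b);d1=d1[0];d2=d2[0]
    s=np.linalg.lstsq(np.c_[d1,-d2],o2-o1,rcond=None)[0]; p=o1+s[0]*d1;q=o2+s[1]*d2
    return (p+q)/2,np.linalg.norm(p-q)
def crop(n,tag,x0,y0,w,h,s):
    im=cams.snapshot(n); cv2.imwrite(f"pics/{tag}.png",cv2.resize(im[y0:y0+h,x0:x0+w],None,fx=s,fy=s,interpolation=cv2.INTER_CUBIC))
    np.save(f"pics/{tag}.npy",im)
E
python3 -c "
from h import *
crop('top','t1',195,105,215,145,3.7); crop('side','s1',190,155,240,160,3.3)
# guess the arm-free sanity
print(at('top',[(109,171),(164,171),(162,271),(105,271)],0.018))
"
```

```text
[[0.67642955 0.32924674 0.018     ]
 [0.6862723  0.17790479 0.018     ]
 [0.40766964 0.14578243 0.018     ]
 [0.3982645  0.29303811 0.018     ]]
```

View pics/t1.png

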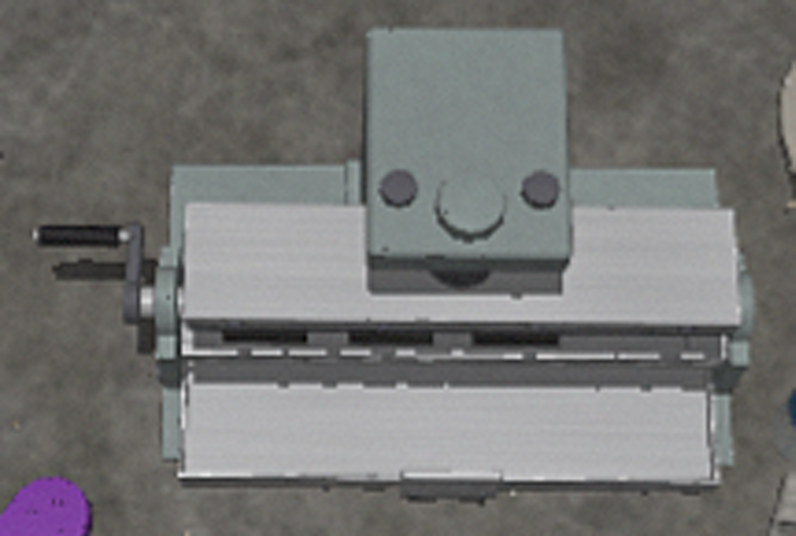

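View pics/s1.png

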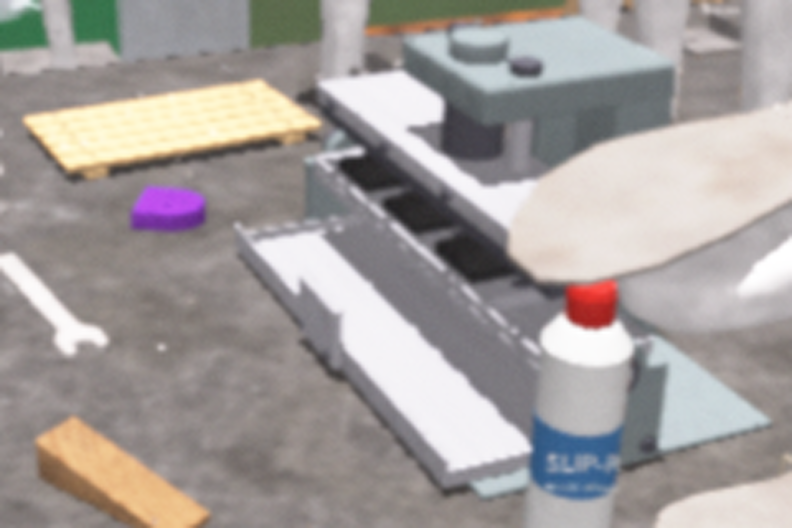

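Run:
```python
from h import *
from scipy.optimize import least_squares
T=lambda l:np.array(l)/3.7+[195,105]
S=lambda l:np.array(l)/3.3+[190,155]
# press-frame pts
top=[((-.042,.185,.155),(185,318)),((-.042,-.185,.155),(738,325)),((.042,.185,.155),(187,203)),((.042,-.185,.155),(735,210)),((.05,.266,.074),(80,235.5)),
 ((-.026,.065,.246),(368,257)),((-.026,-.065,.246),(570,262)),((.14,.065,.246),(368,30)),((.14,-.065,.246),(563,32))]
lug=[((-.118,.035,.059),(402,472)),((-.118,-.035,.059),(500,475))]
side=[((.042,.185,.155),(400,70)),((-.042,.185,.155),(318,85)),((-.026,-.065,.246),(480,95)),((-.026,.065,.246),(405,45)),((.14,-.065,.246),(675,65))]
slug=[((-.118,.035,.059),(303,280)),((-.118,-.035,.059),(338,318))]
def W(p,P,d=0):
    P=np.array(P)-np.array([d,0,0]);return R.from_euler('z',p[2]).apply(P)+[p[0],p[1],0]
def res(p,both=1):
    r=[proj("top",W(p,[a for a,_ in top]))-T([b for _,b in top]),proj("top",W(p,[a for a,_ in lug],p[3]))-T([b for _,b in lug])]
    if both:r+=[proj("side",W(p,[a for a,_ in side]))-S([b for _,b in side]),proj("side",W(p,[a for a,_ in slug],p[3]))-S([b for _,b in slug])]
    return np.concatenate(r).ravel()
for b in(0,1):
    s=least_squares(res,[.6,-.2,0,0],args=(b,),loss="soft_l1");print(s.x,res(s.x).reshape(-1,2).round(1).tolist())
p=s.x
print("crank",W(p,(.05,.266,.074)),"lug",W(p,(-.114,0,.048),p[3]))
print("handle tri",tri(T([(80,235.5)])[0],proj("side",W(p,(.05,.266,.074)))[0]))
# board: side corners from crop s1
bt=[(109,171),(164,171),(162,271),(105,271)]
print("board tri",[tri(bt[3],S([(22,118)])[0]),tri(bt[0],S([(262,80)])[0]),tri(bt[1],S([(322,122)])[0]),tri(bt[2],S([(68,165)])[0])])
```

```text
[ 0.63908185 -0.24273622  0.04597843 -0.00288486] [[-1.3, 1.2], [0.8, 1.9], [-0.5, 0.7], [-0.2, 1.3], [-0.2, 1.0], [-0.6, -1.7], [1.7, -2.1], [0.0, -4.8], [1.8, -4.5], [-0.5, 0.2], [0.2, -0.2], [-0.0, -0.3], [-1.9, -1.4], [-0.2, -9.2], [-3.0, -9.5], [1.8, -8.0], [-1.1, -3.5], [-0.5, -2.7]]
[ 0.63938113 -0.24354269  0.04667708 -0.00322134] [[-1.0, 1.2], [1.1, 1.8], [-0.2, 0.7], [0.1, 1.2], [0.1, 1.0], [-0.2, -1.8], [2.0, -2.2], [0.3, -4.9], [2.1, -4.6], [-0.2, -0.1], [0.5, -0.4], [0.1, -0.2], [-1.7, -1.3], [0.1, -9.1], [-2.8, -9.4], [2.1, -7.9], [-0.8, -3.4], [-0.2, -2.6]]
crank [0.67691508 0.0245006  0.074     ] lug [ 0.52872313 -0.24871164  0.048     ]
handle tri (array([0.67840776, 0.02520839, 0.07397471]), np.float64(0.0023399484538116667))
board tri [(array([0.39534794, 0.29360257, 0.01669787]), np.float64(0.006235181808063982)), (array([0.67619194, 0.3298666 , 0.01655587]), np.float64(0.0015347463684906035)), (array([0.68898778, 0.17767856, 0.01746162]), np.float64(0.004785233568376564)), (array([0.4098642 , 0.14568708, 0.01777313]), np.float64(0.004252584232964129))]
```

```bash
cat >> h.py <<'E'
def W(p,P,d=0):
    P=np.array(P)-np.array([d,0,0]);return R.from_euler('z',p[2]).apply(P)+[p[0],p[1],0]
E
python3 - <<'E'
from h import *
from scipy.optimize import least_squares
T=lambda l:np.array(l)/3.7+[195-.36,105-.36]
S=lambda l:np.array(l)/3.3+[190-.35,155-.35]
top=[((-.042,.185,.155),(185,318)),((-.042,-.185,.155),(738,325)),((.042,.185,.155),(187,203)),((.042,-.185,.155),(735,210)),((.05,.266,.074),(80,235.5)),((-.042,.185,.155),(185,318))]
lug=[((-.118,.035,.059),(402,472)),((-.118,-.035,.059),(500,475))]
side=[((.042,.185,.155),(400,70)),((-.042,.185,.155),(318,85))]
slug=[((-.118,.035,.059),(303,278)),((-.118,-.035,.059),(340,316))]
def res(p):
    r=[proj("top",W(p,[a for a,_ in top]))-T([b for _,b in top]),proj("top",W(p,[a for a,_ in lug],p[3]))-T([b for _,b in lug])]
    r+=[proj("side",W(p,[a for a,_ in side]))-S([b for _,b in side]),proj("side",W(p,[a for a,_ in slug],p[3]))-S([b for _,b in slug])]
    return np.concatenate(r).ravel()
s=least_squares(res,[.6,-.2,0,0],loss="soft_l1");print(s.x,res(s.x).reshape(-1,2).round(1).tolist())
p=s.x
print("crank",W(p,(.05,.266,.074)),"lug",W(p,(-.114,0,.048),p[3]))
for k in(-1,1): print(tri(T([lug[(1-k)//2][1]])[0],S([slug[(1-k)//2][1]])[0]))
q=R.from_rotvec(sense()["ee_rot"]);print(q.as_matrix().round(3))
E
```

```text
[ 6.43550184e-01 -2.42946356e-01  5.13258362e-02  4.71490572e-04] [[-0.6, 0.2], [1.3, 0.2], [-0.1, -0.2], [0.2, -0.4], [0.3, 0.3], [-0.6, 0.2], [0.2, 0.2], [0.9, -0.3], [1.4, -0.0], [-0.3, -1.1], [-0.3, -2.4], [-0.1, -1.7]]
crank [0.67983766 0.02526852 0.074     ] lug [ 0.52922944 -0.24881912  0.048     ]
(array([ 0.52804007, -0.2821177 ,  0.05321708]), np.float64(0.0004662899952242643))
(array([ 0.52521995, -0.21353764,  0.05182284]), np.float64(0.001433028016737474))
[[-0.     0.263  0.965]
 [-0.001  0.965 -0.263]
 [-1.    -0.001  0.   ]]
```

```bash
cat >> h.py <<'E'
PR=(.6435,-.243,.0513)
def psi(Rm): return np.arctan2(Rm[1,2],Rm[0,2])
def plan(wps,nrow=5,start=None):
    """wps: (xyz, psi, n rows). prints rows (cm, rad), straight lines from the sensed pose"""
    s=sense(); p=s["tool_pos"]; Rm=R.from_rotvec(s["ee_rot"]).as_matrix(); f=psi(Rm)
    out=[]
    for g,f2,n in wps:
        if f2 is None:f2=f
        for i in range(n):
            k=1/(n-i); q=p+(np.array(g)-p)*k; t=(f2-f)*k
            Rk=np.array([[0,-np.sin(f),np.cos(f)],[0,np.cos(f),np.sin(f)],[-1,0,0]])
            out.append([(Rk.T@(q-p)*100).round(2).tolist(),round(-t,3)]); p=q;f+=t
    for i in range(0,len(out),5): print(out[i:i+5])
def state():
    s=sense(); Rm=R.from_rotvec(s["ee_rot"]).as_matrix()
    print("t",round(s["clock"],2),"pos",s["tool_pos"].round(4),"psi",round(psi(Rm),3),"down",Rm[:,0].round(3),"F",s["force"].round(1),"w",round(s["width"],4))
E
python3 - <<'E'
from h import *
state(); g=W(PR,(.05,.270,.20)); print(g,W(PR,(.05,.27,.055)))
plan([(g,-1.5195,15),(W(PR,(.05,.27,.075)),None,3),(W(PR,(.05,.27,.055)),None,2)])
E
```

```text
t 0.2 pos [0.1707 0.6269 0.222 ] psi -0.266 down [-0.    -0.001 -1.   ] F [-0.  -0.1 -0.4] w 0.0872
[0.6795893  0.02920867 0.2       ] [0.6795893  0.02920867 0.055     ]
[[[0.15, -2.95, 4.32], np.float64(0.084)], [[0.15, -2.58, 4.55], np.float64(0.084)], [[0.15, -2.19, 4.75], np.float64(0.084)], [[0.15, -1.79, 4.92], np.float64(0.084)], [[0.15, -1.37, 5.05], np.float64(0.084)]]
[[[0.15, -0.95, 5.15], np.float64(0.084)], [[0.15, -0.51, 5.21], np.float64(0.084)], [[0.15, -0.08, 5.23], np.float64(0.084)], [[0.15, 0.36, 5.22], np.float64(0.084)], [[0.15, 0.8, 5.17], np.float64(0.084)]]
[[[0.15, 1.22, 5.09], np.float64(0.084)], [[0.15, 1.64, 4.97], np.float64(0.084)], [[0.15, 2.05, 4.81], np.float64(0.084)], [[0.15, 2.45, 4.63], np.float64(0.084)], [[0.15, 2.83, 4.4], np.float64(0.084)]]
[[[4.17, 0.0, 0.0], np.float64(-0.0)], [[4.17, 0.0, 0.0], np.float64(-0.0)], [[4.17, 0.0, 0.0], np.float64(-0.0)], [[1.0, 0.0, 0.0], np.float64(-0.0)], [[1.0, 0.0, 0.0], np.float64(-0.0)]]
```

Call:
apply_moves --steps '[[[0.15,-2.95,4.3],0.084],[[0.15,-2.6,4.55],0.084],[[0.15,-2.2,4.75],0.084],[[0.15,-1.8,4.9],0.084],[[0.15,-1.4,5.05],0.084]]' --jaw 0.6

```text
clock: 0.82
tool_pos: [0.3393, 0.4238, 0.2126]
ee_rot: [0.539, 1.504, -0.542]
force: [1.4, 1.1, 0.1]
width: 0.0534
```

Call:
apply_moves --steps '[[[0.15,-0.95,5.15],0.084],[[0.15,-0.5,5.2],0.084],[[0.15,-0.1,5.2],0.084],[[0.15,0.35,5.2],0.084],[[0.15,0.8,5.2],0.084]]'

```text
clock: 1.45
tool_pos: [0.5102, 0.215, 0.2051]
ee_rot: [0.874, 1.39, -0.875]
force: [-0.2, 0.4, 0.7]
width: 0.0524
```

Call:
apply_moves --steps '[[[0.15,1.2,5.1],0.084],[[0.15,1.65,5.0],0.084],[[0.15,2.05,4.8],0.084],[[0.15,2.45,4.6],0.084],[[0.15,2.8,4.4],0.084]]'

```text
clock: 2.08
tool_pos: [0.6782, 0.0047, 0.1971]
ee_rot: [1.199, 1.218, -1.198]
force: [0.3, -0.1, 1.1]
width: 0.0516
```

Run:
```python
from h import *
state()
plan([(W(PR,(.05,.27,.20)),-1.5195,3),(W(PR,(.05,.27,.12)),None,2),(W(PR,(.05,.27,.055)),None,3),(W(PR,(.05,.27,.055)),None,2)])
```

```text
t 2.08 pos [0.6782 0.0047 0.1971] psi -1.556 down [-0.001  0.002 -1.   ] F [ 0.3 -0.1  1.1] w 0.0516
[[[-0.1, 0.06, -0.82], np.float64(-0.012)], [[-0.1, 0.07, -0.82], np.float64(-0.012)], [[-0.1, 0.08, -0.81], np.float64(-0.012)], [[4.0, 0.0, 0.0], np.float64(-0.0)], [[4.0, 0.0, 0.0], np.float64(-0.0)]]
[[[2.17, 0.0, 0.0], np.float64(-0.0)], [[2.17, 0.0, 0.0], np.float64(-0.0)], [[2.17, 0.0, 0.0], np.float64(-0.0)], [[0.0, 0.0, 0.0], np.float64(-0.0)], [[0.0, 0.0, 0.0], np.float64(-0.0)]]
```

Call:
apply_moves --steps '[[[0,0.1,-1.2],-0.018],[[0,0.05,-1.0],-0.018],[[0,0.05,-0.2],0],[[3.5,0,0],0],[[3.5,0,0],0]]'

```text
clock: 2.7
tool_pos: [0.6816, 0.0279, 0.1277]
ee_rot: [1.174, 1.23, -1.169]
force: [0.4, -0.0, 0.5]
width: 0.0522
```

Run:
```python
from h import *
state()
plan([(W(PR,(.05,.27,.055)),-1.5195,4),(W(PR,(.05,.27,.055)),None,1)])
crop('side','s2',250,130,130,90,5)
```

```text
t 2.7 pos [0.6816 0.0279 0.1277] psi -1.521 down [ 0.004  0.001 -1.   ] F [ 0.4 -0.   0.5] w 0.0522
[[[1.82, -0.05, -0.03], np.float64(-0.0)], [[1.82, -0.05, -0.03], np.float64(-0.0)], [[1.82, -0.05, -0.03], np.float64(-0.0)], [[1.82, -0.05, -0.03], np.float64(-0.0)], [[0.0, 0.0, 0.0], np.float64(-0.0)]]
```

View pics/s2.png

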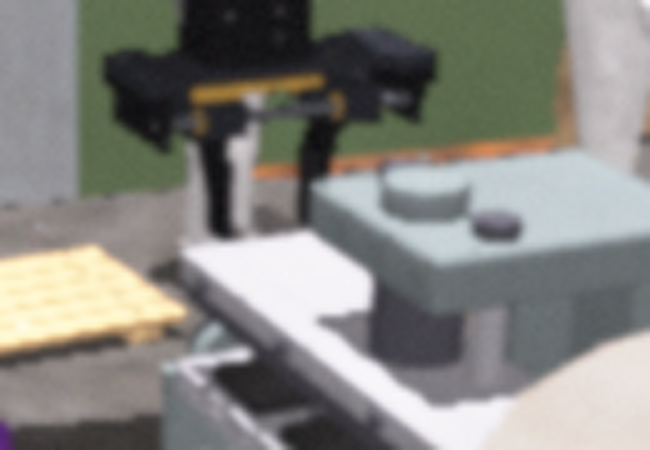

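Call:
apply_moves --steps '[[[2.0,-0.05,-0.05],0],[[2.0,-0.05,-0.05],0],[[2.0,-0.05,-0.05],0],[[1.2,0,0],0],[[0,0,0],0]]'

```text
clock: 3.38
tool_pos: [0.677, 0.0327, 0.0492]
ee_rot: [1.169, 1.237, -1.17]
force: [-0.0, 0.4, 0.6]
width: 0.0525
```

Call:
apply_moves --steps '[[[0,0,0],0],[[0,0,0],0],[[0,0,0],0],[[0,0,0],0],[[0,0,0],0]]' --jaw 0

```text
clock: 4.0
tool_pos: [0.6793, 0.0325, 0.0517]
ee_rot: [1.172, 1.233, -1.166]
force: [4.8, 0.1, -2.7]
width: 0.0148
```

```bash
cat >> h.py <<'E'
def inpress(p,PR=PR): return R.from_euler('z',-PR[2]).apply(np.array(p)-[PR[0],PR[1],0])
def arc(a0,a1,n,y=.27,c=(0,.074)):
    """rows along the crank circle from the sensed pose; c = centre (x,z) in press"""
    plan([(W(PR,(c[0]+.05*np.cos(a),y,c[1]-.019+.05*np.sin(a))),None,1) for a in np.linspace(a0,a1,n+1)[1:]])
E
python3 - <<'E'
from h import *
state(); print(inpress(sense()["tool_pos"])); arc(0,np.pi+.1,15)
E
```

```text
t 4.0 pos [0.6793 0.0325 0.0517] psi -1.517 down [ 0.003  0.002 -1.   ] F [ 4.8  0.1 -2.7] w 0.0148
[0.04986667 0.2732525  0.05173835]
[[[-1.4, -0.1, 0.32], np.float64(-0.0)], [[-1.02, -0.34, -0.0], np.float64(-0.0)], [[-0.92, -0.55, -0.0], np.float64(-0.0)], [[-0.78, -0.74, -0.0], np.float64(-0.0)], [[-0.61, -0.89, -0.0], np.float64(-0.0)]]
[[[-0.4, -1.0, -0.0], np.float64(-0.0)], [[-0.18, -1.06, -0.0], np.float64(-0.0)], [[0.05, -1.08, -0.0], np.float64(-0.0)], [[0.28, -1.04, -0.0], np.float64(-0.0)], [[0.5, -0.96, -0.0], np.float64(-0.0)]]
[[[0.69, -0.83, -0.0], np.float64(-0.0)], [[0.85, -0.66, -0.0], np.float64(-0.0)], [[0.98, -0.46, -0.0], np.float64(-0.0)], [[1.05, -0.24, -0.0], np.float64(-0.0)], [[1.08, -0.01, -0.0], np.float64(-0.0)]]
```

Call:
apply_moves --steps '[[[-1.1,-0.1,0],0],[[-1.0,-0.35,0],0],[[-0.9,-0.55,0],0],[[-0.8,-0.75,0],0],[[-0.6,-0.9,0],0]]'

```text
clock: 4.62
tool_pos: [0.6512, 0.0309, 0.0967]
ee_rot: [1.171, 1.233, -1.167]
force: [1.5, -0.2, -6.8]
width: 0.0147
```

Run:
```python
from h import *
state(); p=inpress(sense()["tool_pos"]);print(p); a=np.arctan2(p[2]-.0525,p[0]);print(a,np.hypot(p[2]-.0525,p[0])); arc(a,np.pi+.1,10,y=p[1],c=(0,.0715))
```

```text
t 4.62 pos [0.6512 0.0309 0.0967] psi -1.517 down [ 0.003  0.001 -1.   ] F [ 1.5 -0.2 -6.8] w 0.0147
[0.02174172 0.27311847 0.09670364]
1.1136870239285632 0.049261188529712445
[[[-0.43, -0.96, -0.0], np.float64(-0.0)], [[-0.15, -1.05, -0.0], np.float64(-0.0)], [[0.08, -1.06, -0.0], np.float64(-0.0)], [[0.3, -1.02, -0.0], np.float64(-0.0)], [[0.51, -0.93, -0.0], np.float64(-0.0)]]
[[[0.69, -0.8, -0.0], np.float64(-0.0)], [[0.85, -0.64, -0.0], np.float64(-0.0)], [[0.96, -0.44, -0.0], np.float64(-0.0)], [[1.04, -0.23, -0.0], np.float64(-0.0)], [[1.06, -0.01, -0.0], np.float64(-0.0)]]
```

Call:
apply_moves --steps '[[[-0.45,-1.0,0],0],[[-0.15,-1.05,0],0],[[0.1,-1.05,0],0],[[0.3,-1.0,0],0],[[0.5,-0.95,0],0]]'

```text
clock: 5.25
tool_pos: [0.5995, 0.0281, 0.092]
ee_rot: [1.173, 1.228, -1.162]
force: [19.3, 0.4, -20.2]
width: 0.0147
```

Run:
```python
from h import *
state(); p=inpress(sense()["tool_pos"]);print(p); a=np.arctan2(p[2]-.0525,p[0]);print(a,np.hypot(p[2]-.0525,p[0])); arc(a,np.pi+.1,5,y=p[1],c=(0,.0715))
```

```text
t 5.25 pos [0.5995 0.0281 0.092 ] psi -1.516 down [ 0.009  0.    -1.   ] F [ 19.3   0.4 -20.2] w 0.0147
[-0.03007386  0.2729658   0.09200856]
2.2214261647097424 0.0496524279046092
[[[0.67, -0.76, -0.0], np.float64(-0.0)], [[0.83, -0.59, -0.0], np.float64(-0.0)], [[0.93, -0.41, -0.0], np.float64(-0.0)], [[1.0, -0.21, -0.0], np.float64(-0.0)], [[1.02, -0.0, -0.0], np.float64(-0.0)]]
```

Call:
apply_moves --steps '[[[0.85,-0.45,0],0],[[0.9,-0.5,0],0],[[0.95,-0.3,0],0],[[1.0,-0.1,0],0],[[1.0,0.1,0],0]]'

```text
clock: 5.88
tool_pos: [0.5796, 0.0272, 0.0498]
ee_rot: [1.174, 1.238, -1.167]
force: [-13.9, -1.0, 30.8]
width: 0.0143
```

Run:
```python
from h import *
state(); p=inpress(sense()["tool_pos"]);print(p); a=np.arctan2(p[2]-.0525,p[0]);print(a,np.hypot(p[2]-.0525,p[0])); 
crop('top','t3',195,105,215,145,3.7)
```

```text
t 5.88 pos [0.5796 0.0272 0.0498] psi -1.517 down [ 0.     0.006 -1.   ] F [-13.9  -1.   30.8] w 0.0143
[-0.04992423  0.27307597  0.04982344]
-3.088031409912178 0.04999592839536023
```

View pics/t3.png

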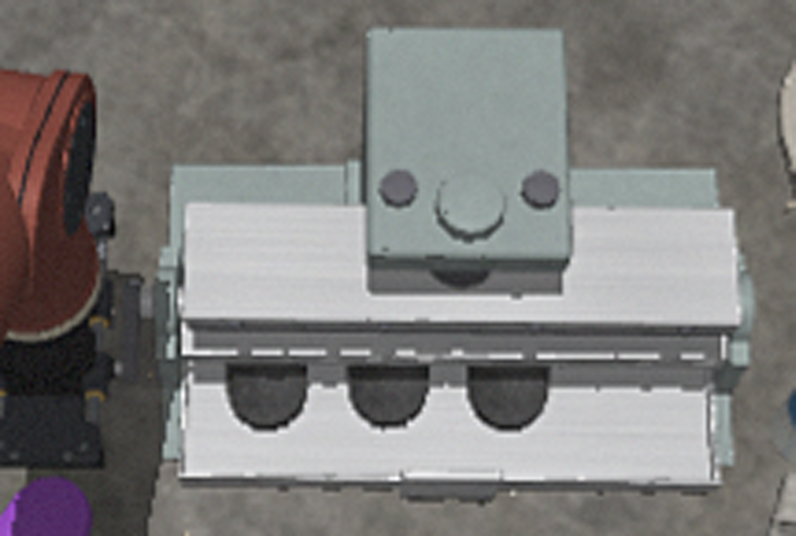

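Call:
apply_moves --steps '[[[0,0,0],0],[[0,0,0],0],[[-0.4,0,0],0],[[-1.0,0.1,0],0],[[-1.0,0.3,0],0]]'

```text
clock: 6.55
tool_pos: [0.5866, 0.0275, 0.0757]
ee_rot: [1.177, 1.233, -1.16]
force: [18.2, 0.9, -16.4]
width: 0.0146
```

Run:
```python
from h import *
state(); p=inpress(sense()["tool_pos"]);print(p); a=np.arctan2(p[2]-.0525,p[0]);print(a,np.hypot(p[2]-.0525,p[0])); arc(a,-.1,15,y=p[1],c=(0,.0715))
```

```text
t 6.55 pos [0.5866 0.0275 0.0757] psi -1.517 down [ 0.008  0.006 -1.   ] F [ 18.2   0.9 -16.4] w 0.0146
[-0.04297235  0.27310159  0.07570916]
2.646385725847059 0.04883941083960071
[[[-0.82, 0.4, 0.0], np.float64(-0.0)], [[-0.66, 0.64, 0.0], np.float64(-0.0)], [[-0.53, 0.75, 0.0], np.float64(-0.0)], [[-0.39, 0.83, 0.0], np.float64(-0.0)], [[-0.23, 0.89, 0.0], np.float64(-0.0)]]
[[[-0.06, 0.91, 0.0], np.float64(-0.0)], [[0.1, 0.91, 0.0], np.float64(-0.0)], [[0.27, 0.87, 0.0], np.float64(-0.0)], [[0.42, 0.81, 0.0], np.float64(-0.0)], [[0.56, 0.72, 0.0], np.float64(-0.0)]]
[[[0.68, 0.61, 0.0], np.float64(-0.0)], [[0.78, 0.47, 0.0], np.float64(-0.0)], [[0.86, 0.32, 0.0], np.float64(-0.0)], [[0.9, 0.16, 0.0], np.float64(-0.0)], [[0.91, -0.01, -0.0], np.float64(-0.0)]]
```

Call:
apply_moves --steps '[[[-0.7,0.6,0],0],[[-0.6,0.65,0],0],[[-0.5,0.75,0],0],[[-0.35,0.85,0],0],[[-0.2,0.9,0],0]]'

```text
clock: 7.18
tool_pos: [0.6224, 0.0294, 0.0992]
ee_rot: [1.174, 1.238, -1.166]
force: [-3.3, -0.6, -6.7]
width: 0.0146
```

Run:
```python
from h import *
state(); p=inpress(sense()["tool_pos"]);print(p); a=np.arctan2(p[2]-.0525,p[0]);print(a,np.hypot(p[2]-.0525,p[0])); arc(a,-.1,10,y=p[1],c=(0,.0715))
```

```text
t 7.17 pos [0.6224 0.0294 0.0992] psi -1.517 down [ 0.001  0.006 -1.   ] F [-3.3 -0.6 -6.7] w 0.0146
[-0.00709427  0.27316781  0.09921607]
1.7215041227859362 0.04725166448385079
[[[-0.33, 0.87, 0.0], np.float64(-0.0)], [[0.11, 0.9, 0.0], np.float64(-0.0)], [[0.27, 0.87, 0.0], np.float64(-0.0)], [[0.43, 0.8, 0.0], np.float64(-0.0)], [[0.56, 0.71, 0.0], np.float64(-0.0)]]
[[[0.68, 0.6, 0.0], np.float64(-0.0)], [[0.78, 0.47, 0.0], np.float64(-0.0)], [[0.85, 0.32, 0.0], np.float64(-0.0)], [[0.9, 0.16, 0.0], np.float64(-0.0)], [[0.91, -0.01, -0.0], np.float64(-0.0)]]
```

Call:
apply_moves --steps '[[[-0.05,0.9,0],0],[[0.1,0.9,0],0],[[0.3,0.85,0],0],[[0.45,0.8,0],0],[[0.6,0.7,0],0]]'

```text
clock: 7.8
tool_pos: [0.6653, 0.0318, 0.0844]
ee_rot: [1.172, 1.241, -1.169]
force: [-7.1, -0.8, -1.1]
width: 0.0144
```

Run:
```python
from h import *
state(); p=inpress(sense()["tool_pos"]);print(p); a=np.arctan2(p[2]-.0505,p[0]);print(a,np.hypot(p[2]-.0505,p[0])); arc(a,-.1,5,y=p[1],c=(0,.0695))
```

```text
t 7.8 pos [0.6653 0.0318 0.0844] psi -1.517 down [-0.003  0.006 -1.   ] F [-7.1 -0.8 -1.1] w 0.0144
[0.03582253 0.27335221 0.08444246]
0.7584560223255326 0.049349207724077936
[[[0.63, 0.58, 0.0], np.float64(-0.0)], [[0.75, 0.41, 0.0], np.float64(-0.0)], [[0.81, 0.28, 0.0], np.float64(-0.0)], [[0.85, 0.13, 0.0], np.float64(-0.0)], [[0.86, -0.01, -0.0], np.float64(-0.0)]]
```

Call:
apply_moves --steps '[[[0.65,0.55,0],0],[[0.75,0.4,0],0],[[0.85,0.25,0],0],[[0.9,0.05,0],0],[[0.9,-0.05,0],0]]'

```text
clock: 8.43
tool_pos: [0.6794, 0.0325, 0.0456]
ee_rot: [1.172, 1.243, -1.169]
force: [-18.5, 0.8, 27.5]
width: 0.0137
```

Call:
apply_moves --steps '[[[0.7,0,0],0],[[0.5,0,0],0],[[0.3,0,0],0],[[0,0,0],0],[[0,0,0],0]]'

```text
clock: 9.05
tool_pos: [0.6791, 0.0328, 0.0421]
ee_rot: [1.176, 1.251, -1.168]
force: [-5.7, -0.1, -3.3]
width: 0.014
```

Run:
```python
from h import *
state(); p=inpress(sense()["tool_pos"]);print(p); a=np.arctan2(p[2]-.0505,p[0]);print(a,np.hypot(p[2]-.0505,p[0]))
```

```text
t 9.05 pos [0.6791 0.0328 0.0421] psi -1.517 down [-0.008  0.014 -1.   ] F [-5.7 -0.1 -3.3] w 0.014
[0.04970824 0.27358899 0.04212657]
-0.16688482602547705 0.05040856503777601
```

Call:
apply_moves --steps '[[[0,0,0],0],[[0,0,0],0],[[0,0,0],0],[[-5,0,0],0],[[-5,0,0],0]]' --jaw 0.6

```text
clock: 9.68
tool_pos: [0.6818, 0.0316, 0.1423]
ee_rot: [1.175, 1.249, -1.168]
force: [0.9, 0.4, 0.2]
width: 0.0499
```

Run:
```python
from h import *
state(); crop('top','t4',90,90,320,200,2.5)
plan([(W(PR,(.05,.27,.19)),None,1),(W(PR,(-.18,.2,.19)),-2.1,6),(W(PR,(-.18,0,.16)),-3.09,6),(W(PR,(-.114,0,.10)),-3.09,2),(W(PR,(-.114,0,.036)),None,3),(W(PR,(-.114,0,.036)),None,2)])
```

```text
t 9.68 pos [0.6818 0.0316 0.1423] psi -1.516 down [-0.007  0.013 -1.   ] F [0.9 0.4 0.2] w 0.0499
[[[-4.03, -0.53, 0.19], np.float64(-0.0)], [[0.0, -3.84, 1.16], np.float64(0.097)], [[0.0, -3.71, 1.52], np.float64(0.097)], [[0.0, -3.54, 1.87], np.float64(0.097)], [[0.0, -3.34, 2.21], np.float64(0.097)]]
[[[0.0, -3.11, 2.52], np.float64(0.097)], [[0.0, -2.85, 2.81], np.float64(0.097)], [[0.5, 1.83, 2.79], np.float64(0.165)], [[0.5, 2.26, 2.45], np.float64(0.165)], [[0.5, 2.63, 2.04], np.float64(0.165)]]
[[[0.5, 2.93, 1.58], np.float64(0.165)], [[0.5, 3.15, 1.08], np.float64(0.165)], [[0.5, 3.29, 0.55], np.float64(0.165)], [[3.0, 0.0, -3.3], np.float64(-0.0)], [[3.0, 0.0, -3.3], np.float64(-0.0)]]
[[[2.13, 0.0, 0.0], np.float64(-0.0)], [[2.13, 0.0, 0.0], np.float64(-0.0)], [[2.13, 0.0, 0.0], np.float64(-0.0)], [[0.0, 0.0, 0.0], np.float64(-0.0)], [[0.0, 0.0, 0.0], np.float64(-0.0)]]
```

View pics/t4.png

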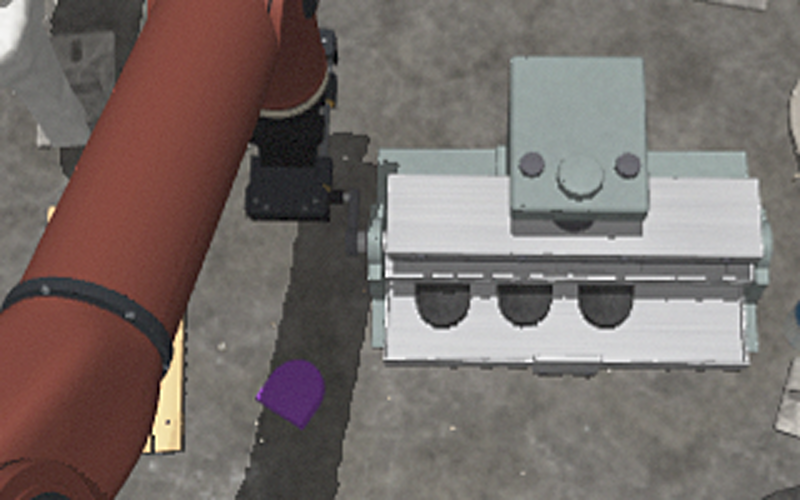

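Call:
apply_moves --steps '[[[-4.0,-0.5,0],0],[[0,-3.8,1.15],0.095],[[0,-3.7,1.5],0.095],[[0,-3.55,1.85],0.095],[[0,-3.35,2.2],0.095]]' --jaw 1

```text
clock: 10.35
tool_pos: [0.5312, -0.0239, 0.1923]
ee_rot: [1.469, 1.037, -1.435]
force: [0.6, -0.7, 1.1]
width: 0.0859
```

Call:
apply_moves --steps '[[[0,-3.1,2.5],0.095],[[0,-2.85,2.8],0.095],[[0.3,1.85,2.8],0.16],[[0.3,2.25,2.45],0.16],[[0.3,2.6,2.0],0.16]]'

```text
clock: 10.98
tool_pos: [0.46, -0.1519, 0.182]
ee_rot: [1.946, 0.554, -1.889]
force: [0.3, 0.0, -0.4]
width: 0.0874
```

Call:
apply_moves --steps '[[[0.3,2.9,1.5],0.16],[[0.3,3.1,1.0],0.16],[[0,2.8,0.5],0.16],[[0,0,0],0],[[0,0,0],0]]'

```text
clock: 11.6
tool_pos: [0.4674, -0.2516, 0.1754]
ee_rot: [2.241, 0.074, -2.172]
force: [0.4, -0.6, -0.0]
width: 0.0868
```

Run:
```python
from h import *
state(); print(inpress(sense()["tool_pos"]))
plan([(W(PR,(-.116,0,.085)),-3.09,4),(W(PR,(-.116,0,.085)),-3.09,1),(W(PR,(-.116,0,.036)),None,3),(W(PR,(-.116,0,.036)),None,2)])
```

```text
t 11.6 pos [ 0.4674 -0.2516  0.1754] psi -3.095 down [ 0.031  0.02  -0.999] F [ 0.4 -0.6 -0. ] w 0.0868
[-0.17633158  0.00042039  0.17540856]
[[[2.26, 0.0, -1.51], np.float64(-0.001)], [[2.26, 0.01, -1.51], np.float64(-0.001)], [[2.26, 0.01, -1.51], np.float64(-0.001)], [[2.26, 0.01, -1.51], np.float64(-0.001)], [[0.0, 0.0, 0.0], np.float64(-0.0)]]
[[[1.63, 0.0, 0.0], np.float64(-0.0)], [[1.63, 0.0, 0.0], np.float64(-0.0)], [[1.63, 0.0, 0.0], np.float64(-0.0)], [[0.0, 0.0, 0.0], np.float64(-0.0)], [[0.0, 0.0, 0.0], np.float64(-0.0)]]
```

```bash
python3 - <<'E'
s=open('h.py').read()
s=s.replace("""            Rk=np.array([[0,-np.sin(f),np.cos(f)],[0,np.cos(f),np.sin(f)],[-1,0,0]])
""","").replace("out.append([(Rk.T@","out.append([(Rm.T@").replace("round(-t,3)]); p=q;f+=t","float(round(-t,3))]); p=q;f+=t;Rm=Rm@R.from_rotvec([-t,0,0]).as_matrix()")
open('h.py','w').write(s)
E
python3 - <<'E'
from h import *
plan([(W(PR,(-.116,0,.085)),-3.09,4),(W(PR,(-.116,0,.085)),-3.09,1),(W(PR,(-.116,0,.037)),None,3),(W(PR,(-.116,0,.037)),None,2)])
E
```

```text
[[[2.31, 0.05, -1.44], -0.001], [[2.31, 0.05, -1.44], -0.001], [[2.31, 0.05, -1.44], -0.001], [[2.31, 0.05, -1.44], -0.001], [[0.0, 0.0, 0.0], -0.0]]
[[[1.6, 0.03, 0.05], -0.0], [[1.6, 0.03, 0.05], -0.0], [[1.6, 0.03, 0.05], -0.0], [[0.0, 0.0, 0.0], -0.0], [[0.0, 0.0, 0.0], -0.0]]
```

Call:
apply_moves --steps '[[[2.2,0.05,-1.4],0],[[2.2,0.05,-1.4],0],[[2.2,0.05,-1.4],0],[[2.0,0.05,-1.3],0],[[0,0,0],0]]'

```text
clock: 12.22
tool_pos: [0.5298, -0.2423, 0.09]
ee_rot: [2.24, 0.096, -2.16]
force: [-0.2, 0.9, 0.5]
width: 0.0871
```

Run:
```python
from h import *
state(); print(inpress(sense()["tool_pos"]))
plan([(W(PR,(-.116,0,.037)),-3.09,4),(W(PR,(-.116,0,.037)),None,1)])
crop('side','s5',230,170,150,105,5)
```

```text
t 12.22 pos [ 0.5298 -0.2423  0.09  ] psi -3.078 down [ 0.035  0.025 -0.999] F [-0.2  0.9  0.5] w 0.0871
[-0.11350374  0.00656129  0.09004743]
[[[1.32, 0.19, 0.11], 0.003], [[1.32, 0.19, 0.11], 0.003], [[1.32, 0.19, 0.11], 0.003], [[1.32, 0.19, 0.11], 0.003], [[0.0, 0.0, 0.0], -0.0]]
```

View pics/s5.png

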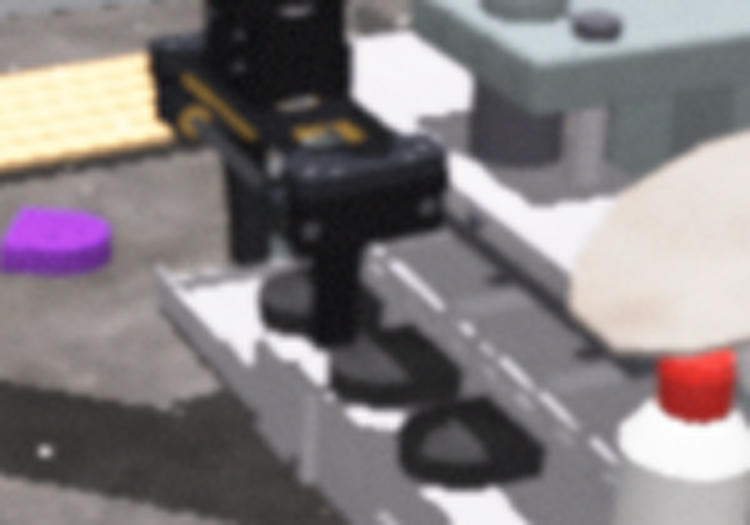

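Call:
apply_moves --steps '[[[0,0.65,0.25],0.012],[[0.4,0.1,0],0],[[1.6,0.05,0.05],0],[[1.7,0.05,0.05],0],[[1.3,0.03,0.05],0]]'

```text
clock: 12.9
tool_pos: [0.5283, -0.2514, 0.0406]
ee_rot: [2.253, 0.082, -2.161]
force: [-0.4, -0.7, 0.1]
width: 0.0871
```

Run:
```python
from h import *
state(); print(inpress(sense()["tool_pos"]))
```

```text
t 12.9 pos [ 0.5283 -0.2514  0.0406] psi -3.092 down [ 0.041  0.025 -0.999] F [-0.4 -0.7  0.1] w 0.0871
[-0.1154624  -0.00250187  0.04059783]
```

Close on the lug, then pull out.

Call:
apply_moves --steps '[[[0.2,0,0],0],[[0,0,0],0],[[0,0,0],0],[[0,0,0],0],[[0,0,0],0]]' --jaw 0

```text
clock: 13.52
tool_pos: [0.5275, -0.2484, 0.0367]
ee_rot: [2.251, 0.089, -2.166]
force: [0.5, -0.5, -4.2]
width: 0.0695
```

Run:
```python
from h import *
state(); p=inpress(sense()["tool_pos"]);print(p)
plan([(W(PR,(-.116-.122,p[1],p[2])),None,10)])
```

```text
t 13.53 pos [ 0.5275 -0.2484  0.0367] psi -3.09 down [ 0.037  0.029 -0.999] F [ 0.5 -0.5 -4.2] w 0.0695
[-0.11612335  0.00051574  0.03674958]
[[[-0.05, -0.0, 1.22], -0.0], [[-0.05, -0.0, 1.22], -0.0], [[-0.05, -0.0, 1.22], -0.0], [[-0.05, -0.0, 1.22], -0.0], [[-0.05, -0.0, 1.22], -0.0]]
[[[-0.05, -0.0, 1.22], -0.0], [[-0.05, -0.0, 1.22], -0.0], [[-0.05, -0.0, 1.22], -0.0], [[-0.05, -0.0, 1.22], -0.0], [[-0.05, -0.0, 1.22], -0.0]]
```

Call:
apply_moves --steps '[[[-0.05,0,1.0],0],[[-0.05,0,1.2],0],[[-0.05,0,1.2],0],[[-0.05,0,1.2],0],[[-0.05,0,1.2],0]]'

```text
clock: 14.15
tool_pos: [0.4661, -0.2518, 0.0367]
ee_rot: [2.251, 0.088, -2.166]
force: [1.7, -0.2, -7.2]
width: 0.07
```

Call:
apply_moves --steps '[[[-0.05,0,1.2],0],[[-0.05,0,1.2],0],[[-0.05,0,1.2],0],[[-0.05,0,1.2],0],[[-0.05,0,0.8],0]]'

```text
clock: 14.78
tool_pos: [0.4103, -0.2549, 0.0377]
ee_rot: [2.259, 0.086, -2.155]
force: [30.6, 0.8, -27.3]
width: 0.0695
```

Run:
```python
from h import *
state(); p=inpress(sense()["tool_pos"]);print(p)
```

```text
t 14.78 pos [ 0.4103 -0.2549  0.0377] psi -3.09 down [ 0.046  0.027 -0.999] F [ 30.6   0.8 -27.3] w 0.0695
[-2.33530484e-01  1.00719624e-04  3.77422420e-02]
```

Call:
apply_moves --steps '[[[0,0,0],0],[[0,0,0],0],[[0,0,0],0],[[0,0,0],0],[[0,0,0],0]]' --jaw 1

```text
clock: 15.4
tool_pos: [0.4102, -0.2557, 0.0392]
ee_rot: [2.261, 0.085, -2.152]
force: [0.2, -0.1, 1.1]
width: 0.0868
```

Call:
apply_moves --steps '[[[-3,0,0],0],[[-5,0,0],0],[[-5,-4,-1],0],[[0,-6,-2],0],[[0,-6,-2],0]]'

```text
clock: 16.02
tool_pos: [0.4457, -0.0998, 0.1785]
ee_rot: [2.271, 0.075, -2.156]
force: [1.7, -0.1, -0.2]
width: 0.0871
```

Call:
apply_moves --steps '[[[0,-6,-2],0],[[0,-6,-1],0],[[0,-6,0],0],[[0,-5,0],0],[[0,0,0],0]]'

```text
clock: 16.65
tool_pos: [0.4656, 0.1397, 0.1873]
ee_rot: [2.272, 0.083, -2.151]
force: [0.9, -1.3, -0.1]
width: 0.087
```

Run:
```python
from h import *
state(); print(inpress(sense()["tool_pos"]))
im=cams.snapshot('top'); np.save('pics/t6.npy',im); cv2.imwrite('pics/t6.png',cv2.resize(im[150:300,90:410],None,fx=2.5,fy=2.5,interpolation=cv2.INTER_CUBIC))
im=cams.snapshot('side'); cv2.imwrite('pics/s6.png',cv2.resize(im[170:330,190:430],None,fx=3.3,fy=3.3,interpolation=cv2.INTER_CUBIC))
```

```text
t 16.65 pos [0.4656 0.1397 0.1873] psi -3.097 down [ 0.054  0.03  -0.998] F [ 0.9 -1.3 -0.1] w 0.087
[-0.15807987  0.39136832  0.18731907]
```

View pics/t6.png

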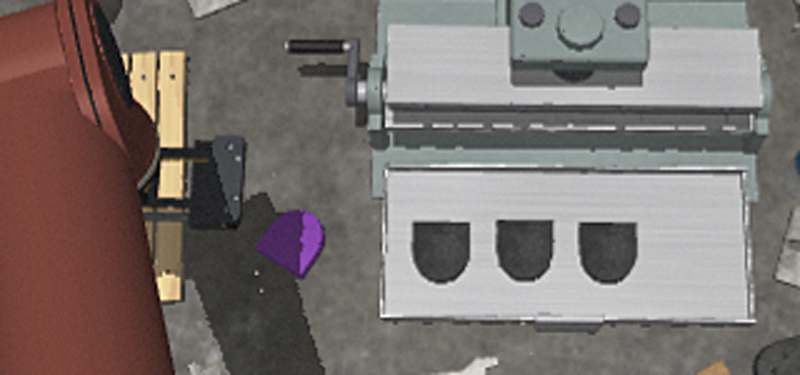

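View pics/s6.png

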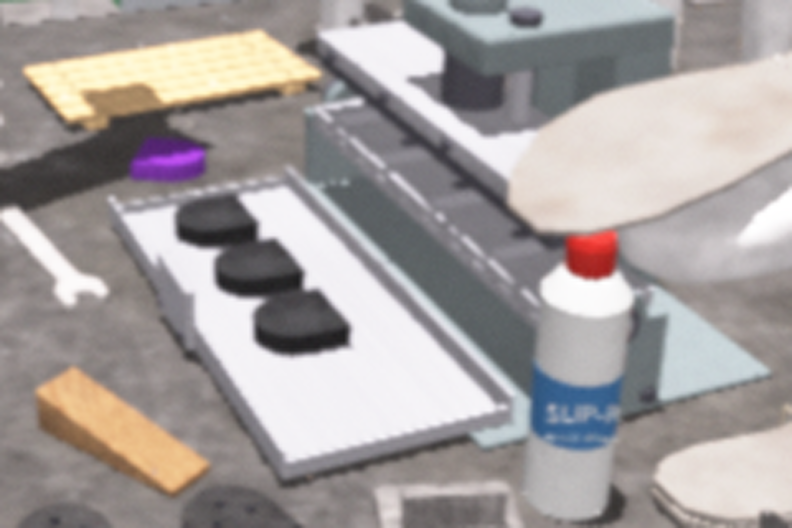

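Run:
```python
from h import *
T=lambda l:np.array(l)/2.5+[90-.3,150-.3]
S=lambda l:np.array(l)/3.3+[190-.35,170-.35]
for n,(t,s) in dict(A=((470,222),(256,214)),B=((553,220),(300,262)),C=((637,222),(347,325))).items():
    print(n,"corner",tri(T([t])[0],S([s])[0]))
for n,(x0,x1,y0,y1) in dict(A=(412,470,222,283),B=(496,553,220,282),C=(578,637,222,284)).items():
    a=at("top",T([(x0,y0),(x1,y0)]),.028); b=at("top",T([((x0+x1)/2,y1)]),.012)
    m=(a[0]+a[1])/2; e=np.linalg.norm(a[0]-a[1]); c=m+(b[0]-m)/2; print(n,"centre",c[:2],"width",e,"len",np.linalg.norm((b[0]-m)[:2]),"press",inpress(c)[:2])
```

```text
A corner (array([ 0.50842231, -0.14823371,  0.03596391]), np.float64(0.0013978143150484895))
B corner (array([ 0.51586578, -0.23454203,  0.03497925]), np.float64(0.0025634453041184758))
C corner (array([ 0.52032241, -0.32265471,  0.0289621 ]), np.float64(0.004030042731077652))
A centre [ 0.47850989 -0.1198394 ] width 0.06095606163945283 len 0.06175692080684078 press [-0.15845769  0.13145886]
B centre [ 0.48579456 -0.20717254] width 0.05991242775482164 len 0.06285320562178943 press [-0.15566082  0.04386706]
C centre [ 0.4892849  -0.29411615] width 0.06193744127465379 len 0.06279414901776058 press [-0.15663333 -0.04314114]
```

Run:
```python
from h import *
plan([((.491,-.1195,.12),-3.09,5),((.491,-.1195,.05),None,2),((.491,-.1195,.014),None,2),((.491,-.1195,.014),None,1)])
```

```text
[[[1.22, 5.16, -0.22], -0.002], [[1.22, 5.16, -0.2], -0.002], [[1.22, 5.16, -0.19], -0.002], [[1.22, 5.16, -0.18], -0.002], [[1.22, 5.16, -0.17], -0.002]]
[[[3.49, 0.09, 0.2], -0.0], [[3.49, 0.09, 0.2], -0.0], [[1.8, 0.05, 0.1], -0.0], [[1.8, 0.05, 0.1], -0.0], [[-0.0, -0.0, -0.0], -0.0]]
```

Call:
apply_moves --steps '[[[1.2,5.1,-0.2],0],[[1.2,5.1,-0.2],0],[[1.2,5.1,-0.2],0],[[1.2,5.1,-0.2],0],[[0.5,4.0,-0.15],0]]' --jaw 0.85

```text
clock: 17.38
tool_pos: [0.4877, -0.1187, 0.1278]
ee_rot: [2.283, 0.071, -2.152]
force: [-0.4, 0.5, 0.4]
width: 0.0742
```

Run:
```python
from h import *
state()
plan([((.491,-.1195,.06),-3.09,3),((.491,-.1195,.03),None,2),((.491,-.1195,.014),None,2),((.491,-.1195,.014),None,3)])
```

```text
t 17.38 pos [ 0.4877 -0.1187  0.1278] psi -3.108 down [ 0.058  0.031 -0.998] F [-0.4  0.5  0.4] w 0.0742
[[[2.26, 0.09, 0.03], -0.006], [[2.26, 0.09, 0.03], -0.006], [[2.26, 0.09, 0.03], -0.006], [[1.5, 0.04, 0.09], -0.0], [[1.5, 0.04, 0.09], -0.0]]
[[[0.8, 0.02, 0.05], -0.0], [[0.8, 0.02, 0.05], -0.0], [[0.0, 0.0, 0.0], -0.0], [[0.0, 0.0, 0.0], -0.0], [[0.0, 0.0, 0.0], -0.0]]
```

Call:
apply_moves --steps '[[[2.3,0.1,0],-0.006],[[2.3,0.1,0.05],-0.006],[[2.3,0.1,0.05],-0.006],[[1.5,0.05,0.1],0],[[1.0,0,0.1],0]]'

```text
clock: 18.0
tool_pos: [0.4878, -0.1329, 0.0325]
ee_rot: [2.286, 0.066, -2.148]
force: [0.7, 0.5, -0.3]
width: 0.0741
```

Run:
```python
from h import *
state()
plan([((.491,-.1195,.014),None,2)])
```

```text
t 18.0 pos [ 0.4878 -0.1329  0.0325] psi -3.109 down [ 0.062  0.027 -0.998] F [ 0.7  0.5 -0.3] w 0.0741
[[[0.95, -0.64, -0.13], -0.0], [[0.95, -0.64, -0.13], -0.0]]
```

Call:
apply_moves --steps '[[[0,-1.25,-0.25],-0.015],[[0,0,0],0],[[0.9,0,0.1],0],[[0.6,0,0],0],[[0.2,0,0],0]]'

```text
clock: 18.62
tool_pos: [0.4909, -0.1188, 0.0162]
ee_rot: [2.279, 0.084, -2.137]
force: [-0.0, 0.2, 0.7]
width: 0.0738
```

Run:
```python
from h import *
state()
plan([((.491,-.1195,.014),None,2)])
```

```text
t 18.62 pos [ 0.4909 -0.1188  0.0162] psi -3.093 down [ 0.064  0.028 -0.998] F [-0.   0.2  0.7] w 0.0738
[[[0.11, 0.04, 0.01], -0.0], [[0.11, 0.04, 0.01], -0.0]]
```

Call:
apply_moves --steps '[[[0.2,0,0],0],[[0,0,0],0],[[0,0,0],0],[[0,0,0],0],[[-1.5,0,0],0]]' --jaw 0

```text
clock: 19.25
tool_pos: [0.4891, -0.1195, 0.0288]
ee_rot: [2.277, 0.082, -2.139]
force: [-0.5, -0.4, -0.5]
width: 0.059
```

```bash
cat >> h.py <<'E'
BD=(.5425,.2367,.118)
E
python3 - <<'E'
from h import *
state()
g=W(BD,(.088,0,.0)); g=np.r_[g[:2]+[.012,0],.10]
plan([(np.r_[sense()["tool_pos"][:2],.10],None,2),(g,BD[2]-np.pi,11),(g,None,2)])
E
```

```text
t 19.25 pos [ 0.4891 -0.1195  0.0288] psi -3.094 down [ 0.062  0.027 -0.998] F [-0.5 -0.4 -0.5] w 0.059
[[[-3.55, -0.09, -0.22], -0.0], [[-3.55, -0.09, -0.22], -0.0], [[0.18, -3.26, -1.54], -0.006], [[0.18, -3.25, -1.56], -0.006], [[0.18, -3.24, -1.59], -0.006]]
[[[0.18, -3.23, -1.61], -0.006], [[0.18, -3.22, -1.63], -0.006], [[0.18, -3.21, -1.65], -0.006], [[0.18, -3.2, -1.67], -0.006], [[0.18, -3.19, -1.69], -0.006]]
[[[0.18, -3.18, -1.71], -0.006], [[0.18, -3.17, -1.73], -0.006], [[0.18, -3.15, -1.75], -0.006], [[0.0, 0.0, 0.0], -0.0], [[0.0, 0.0, 0.0], -0.0]]
```

Call:
apply_moves --steps '[[[-3.5,0,-0.2],0],[[-3.5,0,-0.2],0],[[0,-3.25,-1.55],-0.006],[[0.15,-3.25,-1.55],-0.006],[[0.15,-3.25,-1.6],-0.006]]'

```text
clock: 19.88
tool_pos: [0.5323, -0.0235, 0.11]
ee_rot: [2.279, 0.093, -2.127]
force: [0.4, -0.2, -0.8]
width: 0.0589
```

Call:
apply_moves --steps '[[[0.18,-3.2,-1.6],-0.006],[[0.18,-3.2,-1.6],-0.006],[[0.18,-3.2,-1.65],-0.006],[[0.18,-3.2,-1.65],-0.006],[[0.18,-3.2,-1.7],-0.006]]'

```text
clock: 20.5
tool_pos: [0.6061, 0.1464, 0.1173]
ee_rot: [2.269, 0.123, -2.106]
force: [0.5, 0.1, -0.2]
width: 0.059
```

Call:
apply_moves --steps '[[[0.18,-3.2,-1.7],-0.006],[[0.18,-2.6,-1.6],-0.006],[[0,-2,-1],0],[[0,0,0],0],[[0,0,0],0]]'

```text
clock: 21.12
tool_pos: [0.6433, 0.2326, 0.1241]
ee_rot: [2.264, 0.137, -2.093]
force: [-0.1, -0.5, -1.7]
width: 0.0589
```

Run:
```python
from h import *
state()
g=W(BD,(.088,0,.0)); g=np.r_[g[:2]+[.012,0],.06];h=g.copy();h[2]=.023
plan([(g,BD[2]-np.pi,3),(h,None,2)])
crop('side','s7',180,150,110,80,6)
```

```text
t 21.12 pos [0.6433 0.2326 0.1241] psi -3.04 down [ 0.077  0.028 -0.997] F [-0.1 -0.5 -1.7] w 0.0589
[[[2.14, -0.44, 0.17], -0.006], [[2.14, -0.44, 0.17], -0.006], [[2.14, -0.44, 0.16], -0.006], [[1.84, 0.03, 0.15], -0.0], [[1.84, 0.03, 0.15], -0.0]]
```

View pics/s7.png

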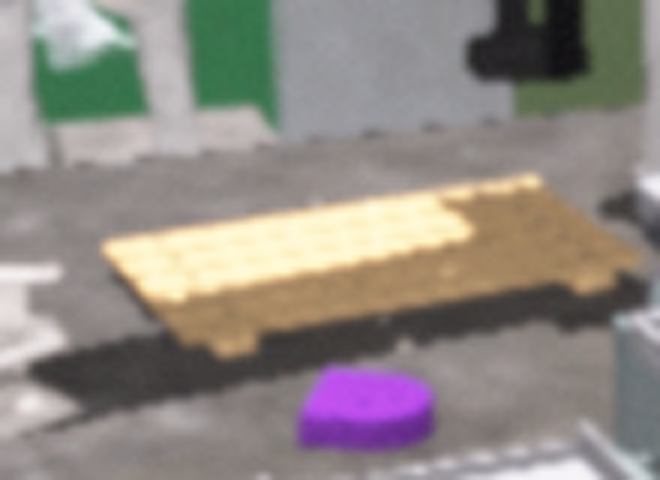

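Call:
apply_moves --steps '[[[2.1,-0.45,0.15],-0.006],[[2.1,-0.45,0.15],-0.006],[[2.1,-0.45,0.15],-0.006],[[1.5,0,0.15],0],[[0,0,0],0]]'

```text
clock: 21.8
tool_pos: [0.6398, 0.2463, 0.0387]
ee_rot: [2.251, 0.153, -2.087]
force: [0.1, -0.6, -0.7]
width: 0.0591
```

Run:
```python
from h import *
state()
g=W(BD,(.088,0,.0)); g=np.r_[g[:2]+[.012,0],.06];h=g.copy();h[2]=.0235
plan([(h,BD[2]-np.pi,3)])
```

```text
t 21.8 pos [0.6398 0.2463 0.0387] psi -3.023 down [ 0.074  0.026 -0.997] F [ 0.1 -0.6 -0.7] w 0.0591
[[[0.51, -0.01, -0.03], 0.0], [[0.51, -0.01, -0.03], 0.0], [[0.51, -0.01, -0.03], 0.0]]
```

Call:
apply_moves --steps '[[[0.5,0,0],0],[[0.5,0,0],0],[[0.3,0,0],0],[[0,0,0],0],[[0,0,0],0]]'

```text
clock: 22.42
tool_pos: [0.6424, 0.2466, 0.0268]
ee_rot: [2.255, 0.153, -2.084]
force: [-0.3, 0.1, -0.3]
width: 0.0591
```

Call:
apply_moves --steps '[[[0,0,0],0],[[0,0,0],0],[[0,0,0],0],[[-3,0,-0.2],0],[[-5,0,-0.4],0]]' --jaw 0.85

```text
clock: 23.05
tool_pos: [0.64, 0.2446, 0.1052]
ee_rot: [2.247, 0.151, -2.089]
force: [0.4, 0.5, -0.3]
width: 0.0738
```

Run:
```python
from h import *
state()
# B grip (.498,-.207)
plan([((.56,.05,.13),None,4),((.498,-.195,.10),-3.09,6),((.498,-.207,.06),-3.09,2),((.498,-.207,.06),None,3)])
```

```text
t 23.05 pos [0.64   0.2446 0.1052] psi -3.024 down [ 0.071  0.024 -0.997] F [ 0.4  0.5 -0.3] w 0.0738
[[[-0.88, 4.58, 2.51], -0.0], [[-0.88, 4.58, 2.51], -0.0], [[-0.88, 4.58, 2.51], -0.0], [[-0.88, 4.58, 2.51], -0.0], [[0.33, 3.94, 1.54], 0.011]]
[[[0.33, 3.96, 1.5], 0.011], [[0.33, 3.97, 1.45], 0.011], [[0.33, 3.99, 1.41], 0.011], [[0.33, 4.0, 1.36], 0.011], [[0.33, 4.02, 1.32], 0.011]]
[[[1.98, 0.64, 0.18], -0.0], [[1.98, 0.64, 0.18], -0.0], [[0.0, 0.0, 0.0], -0.0], [[0.0, 0.0, 0.0], -0.0], [[0.0, 0.0, 0.0], -0.0]]
```

Call:
apply_moves --steps '[[[-0.9,4.6,2.5],0],[[-0.9,4.6,2.5],0],[[-0.7,4.6,2.5],0],[[-0.5,4.5,2.4],0],[[0.3,4.0,1.5],0.011]]'

```text
clock: 23.68
tool_pos: [0.5535, 0.0071, 0.1252]
ee_rot: [2.263, 0.152, -2.083]
force: [0.3, -0.2, -0.3]
width: 0.0742
```

Call:
apply_moves --steps '[[[0.3,4.0,1.5],0.011],[[0.3,4.0,1.4],0.011],[[0.3,4.0,1.4],0.011],[[0.3,3.5,1.2],0.011],[[0,2.0,0.5],0.011]]'

```text
clock: 24.3
tool_pos: [0.5091, -0.18, 0.1049]
ee_rot: [2.302, 0.092, -2.111]
force: [0.4, 0.5, 0.2]
width: 0.0737
```

Run:
```python
from h import *
state()
plan([((.498,-.207,.065),-3.09,3),((.498,-.207,.065),None,2)])
```

```text
t 24.3 pos [ 0.5091 -0.18    0.1049] psi -3.09 down [ 0.086  0.032 -0.996] F [0.4 0.5 0.2] w 0.0737
[[[1.26, 0.91, 0.53], 0.0], [[1.26, 0.91, 0.53], 0.0], [[1.26, 0.91, 0.53], 0.0], [[0.0, 0.0, 0.0], -0.0], [[0.0, 0.0, 0.0], -0.0]]
```

Call:
apply_moves --steps '[[[1.2,0.7,0.5],0],[[1.2,0.7,0.5],0],[[1.0,0.6,0.4],0],[[0,0,0],0],[[0,0,0],0]]'

```text
clock: 24.92
tool_pos: [0.4984, -0.1994, 0.0665]
ee_rot: [2.302, 0.093, -2.112]
force: [1.1, 0.2, 0.5]
width: 0.0741
```

Run:
```python
from h import *
state()
plan([((.4985,-.207,.035),-3.09,2),((.4985,-.207,.0145),-3.09,2)])
```

```text
t 24.93 pos [ 0.4984 -0.1994  0.0665] psi -3.089 down [ 0.085  0.033 -0.996] F [1.1 0.2 0.5] w 0.0741
[[[1.56, 0.42, 0.15], 0.0], [[1.56, 0.42, 0.15], 0.0], [[1.02, 0.03, 0.09], -0.0], [[1.02, 0.03, 0.09], -0.0]]
```

Call:
apply_moves --steps '[[[1.5,0.45,0.15],0],[[1.5,0.4,0.15],0],[[0.9,0.05,0.1],0],[[0.9,0.05,0.1],0],[[0,0,0],0]]'

```text
clock: 25.55
tool_pos: [0.4984, -0.2072, 0.0143]
ee_rot: [2.301, 0.095, -2.112]
force: [0.2, -0.4, 0.2]
width: 0.0738
```

Run:
```python
from h import *
state()
plan([((.4985,-.207,.0145),-3.09,1)])
```

```text
t 25.55 pos [ 0.4984 -0.2072  0.0143] psi -3.088 down [ 0.085  0.034 -0.996] F [ 0.2 -0.4  0.2] w 0.0738
[[[-0.02, -0.02, -0.01], 0.002]]
```

Call:
apply_moves --steps '[[[0,0,0],0],[[0,0,0],0],[[0,0,0],0],[[0,0,0],0],[[-2.5,0,-0.2],0]]' --jaw 0

```text
clock: 26.18
tool_pos: [0.4977, -0.2075, 0.0393]
ee_rot: [2.3, 0.096, -2.114]
force: [0.1, 0.1, -0.7]
width: 0.0589
```

Run:
```python
from h import *
state()
g=W(BD,(0,0,.0)); g=np.r_[g[:2]+[.012,0],.11]
plan([(np.r_[sense()["tool_pos"][:2],.11],None,2),(g,BD[2]-np.pi,11),(g,None,2)])
```

```text
t 26.18 pos [ 0.4977 -0.2075  0.0393] psi -3.088 down [ 0.083  0.034 -0.996] F [ 0.1  0.1 -0.7] w 0.0589
[[[-3.52, -0.1, -0.3], -0.0], [[-3.52, -0.1, -0.3], -0.0], [[0.18, -4.0, -0.73], -0.006], [[0.18, -4.0, -0.75], -0.006], [[0.18, -3.99, -0.78], -0.006]]
[[[0.18, -3.99, -0.8], -0.006], [[0.18, -3.98, -0.82], -0.006], [[0.18, -3.98, -0.85], -0.006], [[0.18, -3.97, -0.87], -0.006], [[0.18, -3.97, -0.89], -0.006]]
[[[0.18, -3.96, -0.92], -0.006], [[0.18, -3.96, -0.94], -0.006], [[0.18, -3.95, -0.96], -0.006], [[0.0, 0.0, 0.0], -0.0], [[0.0, 0.0, 0.0], -0.0]]
```

Call:
apply_moves --steps '[[[-3.5,-0.1,-0.3],0],[[-3.5,-0.1,-0.3],0],[[0.2,-4.0,-0.7],-0.006],[[0.2,-4.0,-0.75],-0.006],[[0.2,-4.0,-0.8],-0.006]]'

```text
clock: 26.8
tool_pos: [0.5144, -0.0875, 0.1137]
ee_rot: [2.298, 0.105, -2.102]
force: [-0.8, -0.4, -0.6]
width: 0.0589
```

Call:
apply_moves --steps '[[[0.2,-4.0,-0.8],-0.006],[[0.2,-4.0,-0.8],-0.006],[[0.2,-4.0,-0.8],-0.006],[[0.2,-4.0,-0.85],-0.006],[[0.2,-4.0,-0.9],-0.006]]'

```text
clock: 27.42
tool_pos: [0.5409, 0.1224, 0.1141]
ee_rot: [2.285, 0.139, -2.084]
force: [0.7, -0.9, -0.9]
width: 0.0589
```

Call:
apply_moves --steps '[[[0.2,-4.0,-0.9],-0.006],[[0.2,-3.5,-0.9],-0.006],[[0.2,-2.0,-0.4],0],[[0,0,0],0],[[0,0,0],0]]'

```text
clock: 28.05
tool_pos: [0.5531, 0.2238, 0.1124]
ee_rot: [2.276, 0.154, -2.076]
force: [0.3, -0.1, -0.4]
width: 0.0585
```

Run:
```python
from h import *
state()
g=W(BD,(0,0,.0)); g=np.r_[g[:2]+[.012,0],.06];h=g.copy();h[2]=.035
plan([(g,BD[2]-np.pi,3),(h,None,1)])
im=cams.snapshot('side'); np.save('pics/s8.npy',im)
a=cv2.imread('pics/side0.png')[150:230,180:290].astype(int); d=np.abs(im[150:230,180:290].astype(int)-a).sum(2)
cv2.imwrite('pics/s8.png',cv2.resize(im[150:230,180:290],None,fx=6,fy=6,interpolation=cv2.INTER_CUBIC))
```

```text
t 28.05 pos [0.5531 0.2238 0.1124] psi -3.031 down [ 0.09   0.035 -0.995] F [ 0.3 -0.1 -0.4] w 0.0585
[[[1.76, -0.38, 0.07], -0.003], [[1.76, -0.38, 0.07], -0.003], [[1.76, -0.38, 0.07], -0.003], [[2.49, 0.06, 0.23], -0.0]]
```

View pics/s8.png

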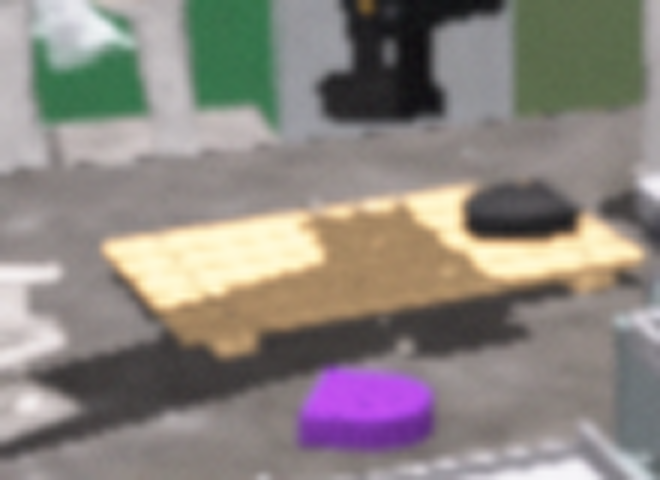

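Call:
apply_moves --steps '[[[1.7,-0.4,0.1],0],[[1.7,-0.4,0.1],0],[[1.7,-0.4,0.1],0],[[1.7,0,0.15],0],[[0,0,0],0]]'

```text
clock: 28.72
tool_pos: [0.5525, 0.2355, 0.0384]
ee_rot: [2.275, 0.149, -2.079]
force: [0.7, -0.3, -0.6]
width: 0.059
```

Run:
```python
from h import *
state()
g=W(BD,(0,0,.0)); h=np.r_[g[:2]+[.012,0],.0245]
plan([(h,BD[2]-np.pi,3)])
```

```text
t 28.73 pos [0.5525 0.2355 0.0384] psi -3.035 down [ 0.088  0.034 -0.996] F [ 0.7 -0.3 -0.6] w 0.059
[[[0.47, -0.02, -0.03], -0.004], [[0.47, -0.02, -0.03], -0.004], [[0.47, -0.02, -0.03], -0.004]]
```

Call:
apply_moves --steps '[[[0.5,0,0],-0.004],[[0.5,0,0],-0.004],[[0.35,0,0],0],[[0,0,0],0],[[0,0,0],0]]'

```text
clock: 29.35
tool_pos: [0.5549, 0.2362, 0.0254]
ee_rot: [2.273, 0.158, -2.073]
force: [-0.3, -0.4, -1.2]
width: 0.0589
```

Call:
apply_moves --steps '[[[0,0,0],0],[[0,0,0],0],[[0,0,0],0],[[-3,0,-0.3],0],[[-5,0,-0.5],0]]' --jaw 0.85

```text
clock: 29.98
tool_pos: [0.5536, 0.2335, 0.1045]
ee_rot: [2.266, 0.155, -2.077]
force: [0.1, 1.2, 0.8]
width: 0.0738
```

Run:
```python
from h import *
state()
# C grip (.502,-.294)
plan([((.502,-.27,.11),-3.09,13),((.502,-.294,.065),-3.09,2)])
```

```text
t 29.98 pos [0.5536 0.2335 0.1045] psi -3.026 down [ 0.085  0.031 -0.996] F [0.1 1.2 0.8] w 0.0738
[[[-0.2, 3.8, 0.83], 0.005], [[-0.2, 3.8, 0.81], 0.005], [[-0.2, 3.81, 0.8], 0.005], [[-0.2, 3.81, 0.78], 0.005], [[-0.2, 3.81, 0.76], 0.005]]
[[[-0.2, 3.82, 0.74], 0.005], [[-0.2, 3.82, 0.72], 0.005], [[-0.2, 3.82, 0.7], 0.005], [[-0.2, 3.83, 0.68], 0.005], [[-0.2, 3.83, 0.66], 0.005]]
[[[-0.2, 3.83, 0.65], 0.005], [[-0.2, 3.84, 0.63], 0.005], [[-0.2, 3.84, 0.61], 0.005], [[2.2, 1.26, 0.26], -0.0], [[2.2, 1.26, 0.26], -0.0]]
```

Call:
apply_moves --steps '[[[-0.3,3.8,0.8],0.005],[[-0.3,3.8,0.8],0.005],[[-0.2,3.8,0.8],0.005],[[-0.2,3.8,0.8],0.005],[[-0.2,3.8,0.75],0.005]]'

```text
clock: 30.6
tool_pos: [0.5366, 0.0393, 0.1133]
ee_rot: [2.289, 0.141, -2.081]
force: [-0.3, 0.1, -0.9]
width: 0.0736
```

Call:
apply_moves --steps '[[[-0.2,3.8,0.75],0.005],[[-0.2,3.8,0.7],0.005],[[-0.2,3.8,0.7],0.005],[[-0.2,3.8,0.7],0.005],[[-0.2,3.8,0.65],0.005]]'

```text
clock: 31.22
tool_pos: [0.5168, -0.1593, 0.1155]
ee_rot: [2.308, 0.118, -2.092]
force: [1.3, -0.4, -0.0]
width: 0.0742
```

Call:
apply_moves --steps '[[[-0.2,3.8,0.6],0.005],[[-0.2,3.4,0.5],0.005],[[1.0,1.5,0.2],0],[[1.0,0,0],0],[[0,0,0],0]]'

```text
clock: 31.85
tool_pos: [0.5103, -0.252, 0.0955]
ee_rot: [2.317, 0.101, -2.098]
force: [-0.5, -0.1, -0.7]
width: 0.074
```

Run:
```python
from h import *
state()
plan([((.502,-.294,.05),-3.09,3),((.502,-.294,.0155),-3.09,2)])
```

```text
t 31.85 pos [ 0.5103 -0.252   0.0955] psi -3.087 down [ 0.098  0.038 -0.994] F [-0.5 -0.1 -0.7] w 0.074
[[[1.43, 1.43, 0.5], 0.001], [[1.43, 1.43, 0.5], 0.001], [[1.43, 1.43, 0.5], 0.001], [[1.72, 0.06, 0.17], -0.0], [[1.72, 0.06, 0.17], -0.0]]
```

Call:
apply_moves --steps '[[[1.4,1.4,0.5],0],[[1.4,1.4,0.5],0],[[0.7,1.3,0.4],0],[[0,0,0],0],[[0,0,0],0]]'

```text
clock: 32.48
tool_pos: [0.5053, -0.2869, 0.0583]
ee_rot: [2.316, 0.113, -2.093]
force: [0.5, -0.7, 0.4]
width: 0.0738
```

Run:
```python
from h import *
state()
plan([((.502,-.294,.035),-3.09,2),((.502,-.294,.0155),-3.09,2)])
```

```text
t 32.48 pos [ 0.5053 -0.2869  0.0583] psi -3.079 down [ 0.1    0.042 -0.994] F [ 0.5 -0.7  0.4] w 0.0738
[[[1.13, 0.38, 0.31], 0.005], [[1.13, 0.39, 0.3], 0.005], [[0.97, 0.04, 0.1], -0.0], [[0.97, 0.04, 0.1], -0.0]]
```

Call:
apply_moves --steps '[[[1.1,0.4,0.3],0.005],[[1.1,0.4,0.3],0.005],[[0.9,0.05,0.1],0],[[0.9,0.05,0.1],0],[[0,0,0],0]]'

```text
clock: 33.1
tool_pos: [0.5023, -0.2932, 0.0145]
ee_rot: [2.321, 0.106, -2.098]
force: [-0.5, 0.4, -0.4]
width: 0.0738
```

Run:
```python
from h import *
state()
plan([((.502,-.294,.0145),-3.09,1)])
```

```text
t 33.1 pos [ 0.5023 -0.2932  0.0145] psi -3.088 down [ 0.1    0.043 -0.994] F [-0.5  0.4 -0.4] w 0.0738
[[[-0.0, 0.08, 0.03], 0.002]]
```

Call:
apply_moves --steps '[[[0,0,0],0],[[0,0,0],0],[[0,0,0],0],[[0,0,0],0],[[-2.5,0,-0.25],0]]' --jaw 0

```text
clock: 33.72
tool_pos: [0.5017, -0.2936, 0.0392]
ee_rot: [2.32, 0.107, -2.1]
force: [0.7, 0.8, -1.0]
width: 0.0589
```

Run:
```python
from h import *
state()
g=W(BD,(-.088,0,.0)); g=np.r_[g[:2]+[.012,0],.12]
plan([(np.r_[sense()["tool_pos"][:2],.12],None,2),(g,BD[2]-np.pi,13)])
```

```text
t 33.73 pos [ 0.5017 -0.2936  0.0392] psi -3.088 down [ 0.098  0.043 -0.994] F [ 0.7  0.8 -1. ] w 0.0589
[[[-4.01, -0.15, -0.4], -0.0], [[-4.01, -0.15, -0.4], -0.0], [[0.15, -4.01, 0.05], -0.005], [[0.15, -4.01, 0.03], -0.005], [[0.15, -4.01, 0.01], -0.005]]
[[[0.15, -4.01, -0.01], -0.005], [[0.15, -4.01, -0.03], -0.005], [[0.15, -4.01, -0.05], -0.005], [[0.15, -4.01, -0.07], -0.005], [[0.15, -4.0, -0.09], -0.005]]
[[[0.15, -4.0, -0.11], -0.005], [[0.15, -4.0, -0.13], -0.005], [[0.15, -4.0, -0.15], -0.005], [[0.15, -4.0, -0.17], -0.005], [[0.15, -4.0, -0.19], -0.005]]
```

Call:
apply_moves --steps '[[[-4.0,-0.15,-0.4],0],[[-4.0,-0.15,-0.4],0],[[0.1,-4.0,0.05],-0.005],[[0.1,-4.0,0.05],-0.005],[[0.15,-4.0,0],-0.005]]'

```text
clock: 34.35
tool_pos: [0.4939, -0.1754, 0.1253]
ee_rot: [2.317, 0.112, -2.09]
force: [0.8, 0.3, -0.5]
width: 0.0593
```

Call:
apply_moves --steps '[[[0.2,-4.0,0],-0.005],[[0.2,-4.0,0],-0.005],[[0.2,-4.0,-0.05],-0.005],[[0.2,-4.0,-0.05],-0.005],[[0.2,-4.0,-0.1],-0.005]]'

```text
clock: 34.98
tool_pos: [0.4807, 0.0313, 0.1233]
ee_rot: [2.309, 0.141, -2.073]
force: [0.5, -0.3, -0.4]
width: 0.0589
```

Call:
apply_moves --steps '[[[0.2,-4.0,-0.1],-0.005],[[0.2,-4.0,-0.1],-0.005],[[0.2,-4.0,-0.1],-0.005],[[0.2,-3.0,-0.1],-0.005],[[0,0,0],0]]'

```text
clock: 35.6
tool_pos: [0.4693, 0.1891, 0.1219]
ee_rot: [2.298, 0.169, -2.059]
force: [-0.6, -0.4, -0.4]
width: 0.0587
```

Run:
```python
from h import *
state()
g=W(BD,(-.088,0,.0)); g=np.r_[g[:2]+[.012,0],.06];h=g.copy();h[2]=.04
plan([(g,BD[2]-np.pi,3),(h,None,1)])
im=cams.snapshot('side')
cv2.imwrite('pics/s9.png',cv2.resize(im[150:230,180:290],None,fx=6,fy=6,interpolation=cv2.INTER_CUBIC))
```

```text
t 35.6 pos [0.4693 0.1891 0.1219] psi -3.03 down [ 0.107  0.047 -0.993] F [-0.6 -0.4 -0.4] w 0.0587
[[[2.1, -1.17, 0.17], -0.002], [[2.1, -1.17, 0.16], -0.002], [[2.1, -1.17, 0.16], -0.002], [[1.99, 0.07, 0.22], -0.0]]
```

View pics/s9.png

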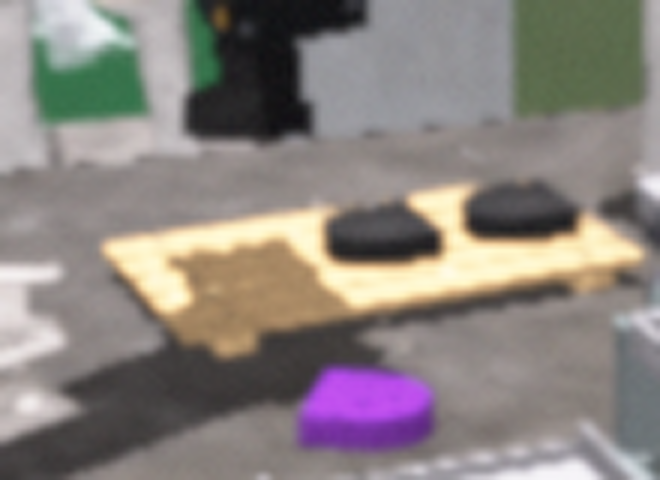

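Two heels lie flat at (383,230) and (520,210), the board has not moved, and the third slot is free.

Call:
apply_moves --steps '[[[2.0,-1.2,0.15],0],[[2.0,-1.2,0.15],0],[[2.0,-1.1,0.15],0],[[1.5,0,0.2],0],[[0,0,0],0]]'

```text
clock: 36.28
tool_pos: [0.4692, 0.2201, 0.0468]
ee_rot: [2.305, 0.158, -2.062]
force: [-0.1, 0.6, -0.3]
width: 0.0588
```

Run:
```python
from h import *
state()
g=W(BD,(-.088,0,.0)); h=np.r_[g[:2]+[.012,0],.025]
plan([(h,BD[2]-np.pi,3)])
```

```text
t 36.27 pos [0.4692 0.2201 0.0468] psi -3.039 down [ 0.108  0.046 -0.993] F [-0.1  0.6 -0.3] w 0.0588
[[[0.72, -0.19, 0.13], -0.005], [[0.72, -0.19, 0.13], -0.005], [[0.72, -0.19, 0.13], -0.005]]
```

Call:
apply_moves --steps '[[[0.7,-0.2,0.1],-0.005],[[0.7,-0.2,0.1],-0.005],[[0.5,-0.2,0.1],0],[[0.2,0,0],0],[[0,0,0],0]]'

```text
clock: 36.9
tool_pos: [0.4691, 0.2265, 0.0261]
ee_rot: [2.302, 0.169, -2.056]
force: [0.6, -0.2, 0.3]
width: 0.059
```

Call:
apply_moves --steps '[[[0,0,0],0],[[0,0,0],0],[[0,0,0],0],[[-3,0,-0.3],0],[[-5,0,-0.5],0]]' --jaw 0.85

```text
clock: 37.52
tool_pos: [0.4664, 0.2222, 0.1055]
ee_rot: [2.296, 0.164, -2.059]
force: [0.7, 1.0, 0.4]
width: 0.0735
```

Run:
```python
from h import *
state()
# in front of lug (lug at press x -.2335), close jaws, push
plan([(W(PR,(-.285,0.03,.12)),-3.09,12),(W(PR,(-.285,0,.10)),-3.09,3)])
```

```text
t 37.52 pos [0.4664 0.2222 0.1055] psi -3.03 down [ 0.106  0.043 -0.993] F [0.7 1.  0.4] w 0.0735
[[[-0.38, 3.61, 1.3], 0.005], [[-0.38, 3.62, 1.28], 0.005], [[-0.38, 3.63, 1.26], 0.005], [[-0.38, 3.63, 1.24], 0.005], [[-0.38, 3.64, 1.23], 0.005]]
[[[-0.38, 3.65, 1.21], 0.005], [[-0.38, 3.65, 1.19], 0.005], [[-0.38, 3.66, 1.17], 0.005], [[-0.38, 3.66, 1.15], 0.005], [[-0.38, 3.67, 1.14], 0.005]]
[[[-0.38, 3.68, 1.12], 0.005], [[-0.38, 3.68, 1.1], 0.005], [[0.62, 1.02, 0.07], -0.0], [[0.62, 1.02, 0.07], -0.0], [[0.62, 1.02, 0.07], -0.0]]
```

Run:
```python
from h import *
plan([(W(PR,(-.236,0.02,.13)),-3.09,13),(W(PR,(-.236,0,.11)),-3.09,2)])
```

```text
[[[-0.39, 3.44, 0.82], 0.005], [[-0.39, 3.44, 0.8], 0.005], [[-0.39, 3.44, 0.79], 0.005], [[-0.39, 3.45, 0.77], 0.005], [[-0.39, 3.45, 0.76], 0.005]]
[[[-0.39, 3.45, 0.74], 0.005], [[-0.39, 3.46, 0.73], 0.005], [[-0.39, 3.46, 0.71], 0.005], [[-0.39, 3.46, 0.69], 0.005], [[-0.39, 3.47, 0.68], 0.005]]
[[[-0.39, 3.47, 0.66], 0.005], [[-0.39, 3.47, 0.65], 0.005], [[-0.39, 3.48, 0.63], 0.005], [[0.96, 1.04, 0.11], -0.0], [[0.96, 1.04, 0.11], -0.0]]
```

Call:
apply_moves --steps '[[[-0.4,3.4,0.8],0.005],[[-0.4,3.4,0.8],0.005],[[-0.4,3.4,0.8],0.005],[[-0.4,3.4,0.8],0.005],[[-0.4,3.4,0.75],0.005]]' --jaw 1

```text
clock: 38.15
tool_pos: [0.4454, 0.0471, 0.1201]
ee_rot: [2.32, 0.149, -2.064]
force: [1.0, -0.0, 0.8]
width: 0.0865
```

Call:
apply_moves --steps '[[[-0.4,3.4,0.75],0.005],[[-0.4,3.4,0.75],0.005],[[-0.4,3.4,0.7],0.005],[[-0.4,3.4,0.7],0.005],[[-0.4,3.4,0.7],0.005]]'

```text
clock: 38.78
tool_pos: [0.4206, -0.1318, 0.1297]
ee_rot: [2.339, 0.125, -2.077]
force: [-0.0, -0.8, -0.2]
width: 0.0866
```

Call:
apply_moves --steps '[[[-0.4,3.4,0.7],0.005],[[-0.4,3.4,0.65],0.005],[[0,3.0,0.6],0.005],[[0,1.0,0.1],0],[[0,0,0],0]]'

```text
clock: 39.4
tool_pos: [0.4044, -0.2477, 0.131]
ee_rot: [-2.347, -0.105, 2.076]
force: [-1.2, 1.5, 0.2]
width: 0.087
```

Run:
```python
from h import *
state();print(inpress(sense()["tool_pos"]))
plan([(W(PR,(-.236,0,.07)),-3.09,3),(W(PR,(-.236,0,.07)),-3.09,2)])
im=cams.snapshot('side')
cv2.imwrite('pics/s10.png',cv2.resize(im[150:290,180:390],None,fx=3.8,fy=3.8,interpolation=cv2.INTER_CUBIC))
```

```text
t 39.4 pos [ 0.4044 -0.2477  0.131 ] psi -3.102 down [ 0.121  0.054 -0.991] F [-1.2  1.5  0.2] w 0.087
[-0.23897901  0.00752591  0.13095457]
[[[2.01, 0.35, 0.15], -0.004], [[2.01, 0.35, 0.15], -0.004], [[2.01, 0.35, 0.15], -0.004], [[0.0, 0.0, 0.0], -0.0], [[0.0, 0.0, 0.0], -0.0]]
```

View pics/s10.png

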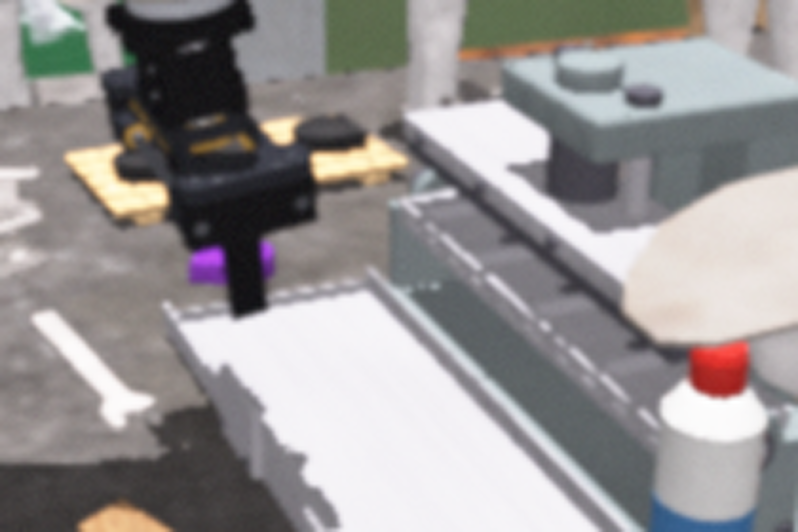

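Call:
apply_moves --steps '[[[2.0,0.4,0.1],-0.004],[[2.0,0.35,0.1],-0.004],[[1.8,0.3,0.1],-0.004],[[0,0,0],0],[[0,0,0],0]]'

```text
clock: 40.08
tool_pos: [0.4107, -0.2499, 0.0709]
ee_rot: [2.35, 0.131, -2.078]
force: [0.1, 0.5, -0.4]
width: 0.0867
```

Run:
```python
from h import *
state();print(inpress(sense()["tool_pos"]))
plan([(W(PR,(-.234,0,.039)),-3.09,3)])
```

```text
t 40.08 pos [ 0.4107 -0.2499  0.0709] psi -3.084 down [ 0.12   0.061 -0.991] F [ 0.1  0.5 -0.4] w 0.0867
[-0.23282048  0.00504533  0.07088406]
[[[1.04, 0.22, 0.17], 0.002], [[1.04, 0.22, 0.17], 0.002], [[1.04, 0.22, 0.17], 0.002]]
```

Call:
apply_moves --steps '[[[0,0.6,0.15],0.002],[[0,0,0],0],[[1.2,0.1,0.2],0],[[1.2,0.1,0.2],0],[[0.6,0,0.1],0]]'

```text
clock: 40.7
tool_pos: [0.4117, -0.2557, 0.0427]
ee_rot: [2.36, 0.135, -2.068]
force: [-0.7, -0.6, -0.4]
width: 0.087
```

Call:
apply_moves --steps '[[[0.1,0,0],0],[[0,0,0],0],[[0,0,0],0],[[0,0,0],0],[[0,0,0],0]]' --jaw 0

```text
clock: 41.32
tool_pos: [0.412, -0.2546, 0.0422]
ee_rot: [2.36, 0.137, -2.068]
force: [0.8, 0.8, -4.0]
width: 0.0698
```

Run:
```python
from h import *
state();p=inpress(sense()["tool_pos"]);print(p)
plan([(W(PR,(p[0]+.122,p[1],p[2])),None,10)])
```

```text
t 41.33 pos [ 0.412  -0.2546  0.0422] psi -3.083 down [ 0.129  0.065 -0.989] F [ 0.8  0.8 -4. ] w 0.0698
[-0.23179317  0.00031913  0.04221936]
[[[0.16, 0.02, -1.21], -0.0], [[0.16, 0.02, -1.21], -0.0], [[0.16, 0.02, -1.21], -0.0], [[0.16, 0.02, -1.21], -0.0], [[0.16, 0.02, -1.21], -0.0]]
[[[0.16, 0.02, -1.21], -0.0], [[0.16, 0.02, -1.21], -0.0], [[0.16, 0.02, -1.21], -0.0], [[0.16, 0.02, -1.21], -0.0], [[0.16, 0.02, -1.21], -0.0]]
```

Call:
apply_moves --steps '[[[0.15,0,-1.1],0],[[0.15,0,-1.2],0],[[0.15,0,-1.2],0],[[0.15,0,-1.2],0],[[0.15,0,-1.2],0]]'

```text
clock: 41.95
tool_pos: [0.4741, -0.2512, 0.0422]
ee_rot: [2.359, 0.136, -2.07]
force: [-2.7, -0.8, -0.8]
width: 0.0697
```

Call:
apply_moves --steps '[[[0.15,0,-1.2],0],[[0.15,0,-1.2],0],[[0.15,0,-1.2],0],[[0.15,0,-1.2],0],[[0.15,0,-1.0],0]]'

```text
clock: 42.58
tool_pos: [0.5334, -0.248, 0.0418]
ee_rot: [-2.353, -0.136, 2.077]
force: [-33.5, 3.2, 29.1]
width: 0.0699
```

Run:
```python
from h import *
state();p=inpress(sense()["tool_pos"]);print(p)
```

```text
t 42.58 pos [ 0.5334 -0.248   0.0418] psi -3.084 down [ 0.122  0.065 -0.99 ] F [-33.5   3.2  29.1] w 0.0699
[-0.11017757  0.00066967  0.04176837]
```

Call:
apply_moves --steps '[[[0,0,0],0],[[0,0,0],0],[[0,0,0],0],[[-3,0,-0.3],0],[[-5,0,-0.6],0]]' --jaw 1

```text
clock: 43.2
tool_pos: [0.534, -0.2504, 0.1219]
ee_rot: [-2.35, -0.14, 2.079]
force: [0.7, 0.1, 0.2]
width: 0.0871
```

Call:
apply_moves --steps '[[[-5,0,2],0],[[-3,0,3],0],[[0,3,0],0],[[0,3,0],0],[[0,3,0],0]]'

```text
clock: 43.82
tool_pos: [0.4913, -0.3415, 0.2007]
ee_rot: [2.366, 0.173, -2.045]
force: [0.8, -1.1, 0.1]
width: 0.087
```

Call:
apply_moves --steps '[[[0,5,0],0],[[0,5,0],0],[[0,0,0],0],[[0,0,0],0],[[0,0,0],0]]'

```text
clock: 44.45
tool_pos: [0.5025, -0.4442, 0.1941]
ee_rot: [2.368, 0.175, -2.041]
force: [0.0, 0.1, -0.1]
width: 0.0868
```

Run:
```python
from h import *
state()
im=cams.snapshot('top');np.save('pics/t11.npy',im)
cv2.imwrite('pics/t11.png',cv2.resize(im[110:290,90:440],None,fx=2.28,fy=2.28,interpolation=cv2.INTER_CUBIC))
im=cams.snapshot('side');np.save('pics/s11.npy',im)
cv2.imwrite('pics/s11.png',cv2.resize(im[150:330,180:420],None,fx=3.3,fy=3.3,interpolation=cv2.INTER_CUBIC))
```

```text
t 44.45 pos [ 0.5025 -0.4442  0.1941] psi -3.06 down [ 0.144  0.078 -0.986] F [ 0.   0.1 -0.1] w 0.0868
```

View pics/t11.png

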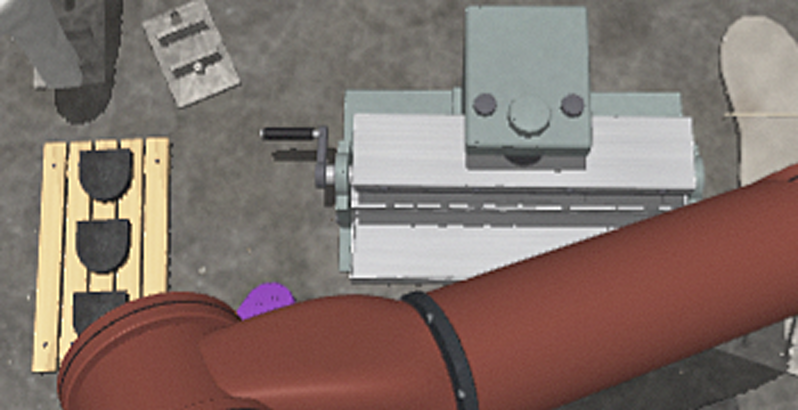

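View pics/s11.png

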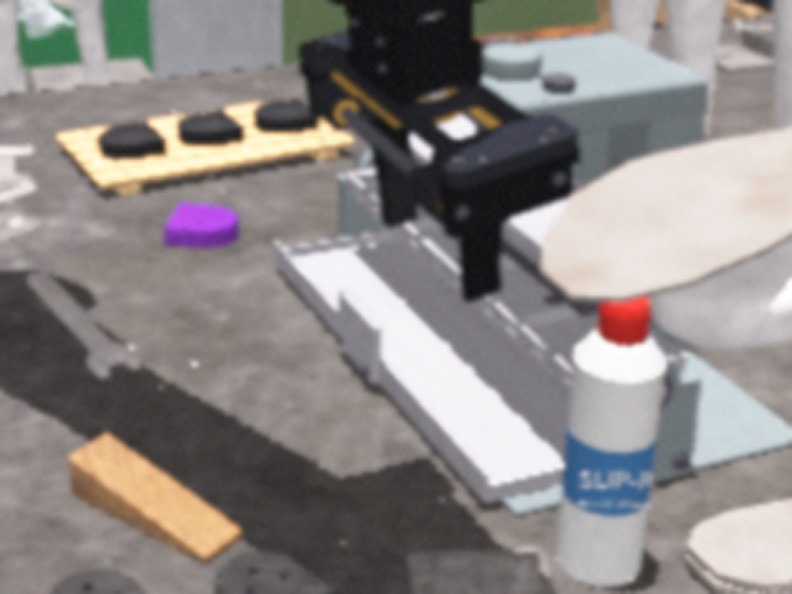

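```bash
python3 -c "
from h import *
state(); print(job.close_job())"
```

```text
t 44.55 pos [ 0.5028 -0.4438  0.1942] psi -3.059 down [ 0.144  0.078 -0.986] F [ 1.1 -0.1  0.1] w 0.0869
the job is handed in; nothing more can be done
None
```

I finished the job and handed it in at 44.6 s. There were three heels; the cavity furthest to the robot's right was empty.

**What I did:**
- Turned the mould plate over with the crank until it met its stop. All three heels dropped into the tray, and I turned the plate back to the other stop.
- Gripped the tray's pull lug and drew the tray out to its stop.
- Laid the heels one by one, about 88 mm apart, on the cooling board.
- Pushed the tray back in until it met the stop.

**Last checks, from the final top and side pictures:**
- All three heels lie flat and separate on the board. The arm partly hid the nearest one from the top camera, but the side camera shows it flat.
- The board had not visibly moved.
- The crank handle is back where it started.
- The empty tray's front edge is about 2 pixels (roughly 5 mm) further in than at the start.
- The spray can is standing in the side picture. The old heel block I never approached, but I did not measure either one against its start position.
- The gripper was clear of everything, with about 1 N or less on the tool.

**Disagreements along the way:**
- The press frame's beam came out lower in the pictures than the stated 246 mm, so I left it out of the press fit.
- Triangulated heel corners came out at 29 to 36 mm instead of 28 mm. I used the given height, because it gave the right heel sizes.
- The tool had tilted to about 0.16 rad by the end, and the moves could not correct it. The heels still settled flat.

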